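# Fetch the port glass from the back of the stem stand

## Robot

A 6-joint arm with a two-finger parallel gripper is mounted at the origin on the work surface; the furniture and walls round the work are solid. World frame = base frame: x ahead of the robot, y to its left, z up, the work surface at z = 0. Lengths are in m, angles in rad, forces in N, time in s.
With the tool pointing down it reaches from about 0.375 to 0.925 m from the base axis. Payload 5.7 kg.
Tool frame: the origin (TCP) lies at the very end of the fingers, on their centre line; the grasp point (between the pads) lies 19 mm behind it; z points along the fingers, y is the line along which they close (so a half turn about z gives the same grasp; the last joint's range is limited). The gripper opens to 88 mm and grips with 3 to 60 N. Pads are 20 mm wide; open, the fingers measure 115 mm over their backs; the gripper's body (75 mm by 178 mm) begins 61 mm behind the grasp point.
Start: joints at [-1.327, 0.359, 1.51, -0, 1.272, -0.115], TCP at [0.211, -0.562, 0.223] pointing down, gripper open.
Joint ranges: [-2.97, 2.97], [-1.01, 2.36], [0.21, 2.38], [-0.96, 4.11], [0.2, 2.71], [-2.98, 2.98]. Speed limits (rad/s): [2.39, 2.39, 3.14, 3.14, 3.14, 3.14].

## Interface

Orientations are given as a rotation vector (axis times angle).
In Python, from workcell import arm, snapshot, camera_params gives the robot as it stands.
- The arm moves only by the shell command python3 -m pendant 'ROWS' [FORCE]. ROWS is JSON, a list of rows, each a list of 3 entries, a list of its own where there are three numbers: the turn, a rotation vector about the tool's x, y, z in rad, then the shift along the tool's x, y, z in m, then the finger opening in m, from 0 to 0.0878. In form: [[[ax, ay, az], [x, y, z], gripper], ...]. A call has 1 to 5 rows; each row shifts and turns the commanded pose from where the row before left it, along the tool's axes as they then stand; what a row does not reach is not made up. A row lasts 1/12 s, in which the tool goes at most 41.7 mm and 7.16 degrees, less where a joint would pass 70% of its speed; a pose out of reach is approached as far as the arm can. A call is refused whole if a number of a shift passes 0.0417 or a number of a turn 0.125, either way. A call with a gripper value outside its range is refused whole. The fingers move at their own pace and stop on an object; FORCE is the grip in N (left out, the last holds). Time passes only in rows, so rows that do not move let the fingers close. It gives the time, the measured TCP pose, the force, the opening and the grip force at its end, in the units of the state.
- arm.read_state(): the state, without advancing time (a new reading comes with each control period).
- snapshot(name): name is "scene" or "top" or "wrist"; returns (picture, depth): 420x560x3 uint8, red, green, blue; 420x560 float32, m along the optical axis (not along the pixel's ray), 0 where there is no reading.
- camera_params(name): a dict with "vfov" (degrees; the focal length in pixels is half the picture's height over the tangent of half this angle, whatever the lens; pixels are square), "cx", "cy" (the principal point, pixels), "k1" (the pictures are not rectified: a ray, as slopes to the right and down, at radius r is drawn at 1 + k1 r^2 times it, then the intrinsics apply), "T" (4x4, takes a point from camera to world coordinates). Camera axes: x right, y up, looking along -z (the intrinsics and any distortion apply to the point x, -y, -z); pixel columns grow to the right and rows downward; lengths in m; the calibration is good to about 2 mm. A picture is of the moment at which its call begins: read the wrist's pose just before it. camera_params takes no time and is no camera call; for the wrist camera it gives the pose at the moment of the call.
- arm.close_job(): hands the job in; it is judged then, once.
The state is a dict: "time": time; "joints": joint angles; "qd": joint speeds; "effort": joint torques, N m; "tool_pos": TCP position; "tcp_rot": TCP orientation; "contact_force": force on the tool from outside, world axes, zero at the start; "ft_torque": the same for the moment, N m; "finger_gap": opening from 0.0 (shut) to 1.0 (fully open); "grip_force": force on a finger pad.
Only numpy, scipy, OpenCV 4.12 (cv2) and the standard library are available. Lean on these libraries where they do the work, as an engineer would, in place of code of your own. Each camera call takes 0.05 s, during which the arm holds its last target. There are 200 camera calls.

## Task

The flight board still lacks its port glass, which hangs last in the lane of the stem stand, behind the tasting glass and the flute. Take those two out and stand them rim-down on the black bar mat, bring the port glass and stand it rim-down in the empty middle recess of the flight board, then hang the other two back in the stand, each where it hung before and in the same order. Drop nothing and leave the two glasses on the board where they stand.

Things in the scene. Friction and masses are not known exactly. Their poses are not given: they have to be found in the camera images.
- tasting_glass: Stemmed tasting glass hung upside down: 155 mm tall, foot 64 mm across with a 2 mm edge, cone to a 15 mm stem, tulip bowl 65 mm across, mouth 47 mm; 0.125 kg. Origin: centre of the foot's flat side, which faces up (topmost point); z axis runs down the stem to the mouth. Hangs first or second from the lane's mouth. Grip the foot's edge from above. Rim-down its origin is 155 mm above its support.
- flute: Slim clear flute hung upside down: 165 mm tall, foot 58 mm across with a 3 mm edge, stem 11 mm, bowl 50 mm across, mouth 45 mm; 0.11 kg. Origin and axes as for the tasting glass. Hangs in the other of the first two places. Grip the foot's edge from above. Rim-down its origin is 165 mm above its support.
- port_glass: Small clear port glass hung upside down, last in the lane, next to the wooden upright: 112 mm tall, foot 50 mm across with a 3 mm edge, stem 11 mm, bowl 53 mm across, mouth 43 mm; 0.09 kg. Origin and axes as for the tasting glass. Grip the foot's edge from above. Rim-down its origin is 112 mm above its support.
- stem_stand: Fixed stand: dark wood base 300x100x18 mm, upright 204 mm high at its +x end, two 7 mm steel rods along x at y = +-15.5 mm, axes at z 194 mm. Feet lie loose on the rods (top about 205 mm over the table), stems between; bowls do not pass the 24 mm gap, so glasses leave and enter only through the open -x end. They can be lifted 25 mm. Origin: centre of base underside; x from mouth to upright.
- lane_mouth (a point): Open end of the lane, between the two rod tips, 150 mm from the stand's origin on its -x side, at the height of the rod axes (194 mm). The rods' last 4 mm bend up 5 mm as a stop: lift a foot about 10 mm to pass. A glass is clear of the rods when its axis is 40 mm or more outside this point.
- bar_mat: Fixed black ribbed rubber bar mat, 120x220 mm, its surface 5 mm above the table, long side along its y. Origin: centre of its underside. Lies left or right, where the flight board does not. Takes two glasses side by side along y, 110 mm apart.
- flight_board: Fixed oak board, 90x270x16 mm, long side along its y, with three round recesses in a row along y, 85 mm apart, each 56 mm across, 6 mm deep (floor 10 mm above the table). Origin: centre of its underside. Wine glasses stand rim-down in the two outer ones; the middle one is empty.
- flight_board_hole1 (a point): Centre of the mouth of the empty middle recess, 16 mm above the table: place of the port glass.
- board_glass_l: Clear wine glass, 155 mm tall, foot 64 mm, bowl 65 mm across, rim-down in the recess at +y of the board, not to be moved. Origin: centre of its foot, on top, 165 mm above the table.
- board_glass_r: Clear wine glass, 155 mm tall, foot 64 mm, bowl 65 mm across, rim-down in the recess at -y of the board, not to be moved. Origin: centre of its foot, on top, 165 mm above the table.
There are look-alikes about, which are no part of the job. What is shaped like the tasting_glass but green or orange is not meant.

How it is judged:
By the outcome, as a careful person would: the job done as asked, in the order asked, and still so for the second after the job is handed in, with the robot touching nothing.
It also fails if it takes over 144 s, if anything falls off the work surface, if the arm or the gripper's body presses on something with over 40 N, if the wrist force passes 120 N, or if a joint passes its speed limit or range.

## Working session

There is one attempt and no reset: what is moved stays moved. The work goes in short steps, Python scripts to look and compute and a shell command to move; the robot and the scene stay as the last step left them, time stands still between calls to the robot, and variables do not carry over. Pictures are saved under pics/ and viewed, at most 14 in all, crops included, and the job is handed in when it is done.

```bash
ls; mkdir -p pics
cat > h.py <<'E'
import numpy as np, cv2
from workcell import arm, snapshot, camera_params
def snap(n,f):
    p=camera_params(n); im,d=snapshot(n); cv2.imwrite('pics/'+f+'.png',im[:,:,::-1]); np.savez('pics/'+f+'.npz',im=im,d=d,**{k:np.array(v) for k,v in p.items()}); return im,d,p
def load(f):
    z=np.load('pics/'+f+'.npz'); return z['im'],z['d'],{k:z[k] for k in ('vfov','cx','cy','k1','T')}
def ray(p,u,v):
    f=210/np.tan(np.radians(p['vfov'])/2); xd=np.array([(u-p['cx'])/f,(v-p['cy'])/f]); x=xd.copy()
    for _ in range(20): x=xd/(1+p['k1']*(x@x))
    T=np.array(p['T']); return T[:3,3],T[:3,:3]@np.array([x[0],-x[1],-1])
def onz(p,u,v,z):
    o,d=ray(p,u,v); return o+d*(z-o[2])/d[2]
def bydepth(p,u,v,dep):
    o,d=ray(p,u,v); return o+d*dep
def tri(r1,r2):
    (o1,d1),(o2,d2)=r1,r2; s=np.linalg.lstsq(np.c_[d1,-d2],o2-o1,rcond=None)[0]
    a,b=o1+d1*s[0],o2+d2*s[1]; return (a+b)/2,np.linalg.norm(a-b)
def proj(p,X):
    T=np.array(p['T']); c=T[:3,:3].T@(np.array(X)-T[:3,3]); x=np.array([c[0],-c[1]])/-c[2]; x=x*(1+p['k1']*(x@x)); f=210/np.tan(np.radians(p['vfov'])/2); return x*f+[p['cx'],p['cy']]
E
python3 - <<'E'
from h import *
a=snap('scene','s0')[0];b=snap('top','t0')[0]
for n in('scene','top','wrist'):
    p=camera_params(n); print(n,{k:np.round(v,3).tolist() for k,v in p.items()})
print(arm.read_state())
E
```

```text
pics
scene {'vfov': 56.998, 'cx': 280.864, 'cy': 209.045, 'k1': -0.078, 'T': [[-0.434, 0.374, -0.82, -0.445], [-0.901, -0.18, 0.394, 0.391], [-0.001, 0.91, 0.415, 0.64], [0.0, 0.0, 0.0, 1.0]]}
top {'vfov': 51.736, 'cx': 278.493, 'cy': 217.037, 'k1': -0.139, 'T': [[0.419, 0.883, -0.212, 0.288], [-0.908, 0.409, -0.09, -0.163], [0.007, 0.23, 0.973, 1.272], [0.0, 0.0, 0.0, 1.0]]}
wrist {'vfov': 58.996, 'cx': 287.87, 'cy': 207.456, 'k1': -0.093, 'T': [[0.351, 0.901, 0.255, 0.281], [-0.936, 0.338, 0.094, -0.535], [-0.001, -0.272, 0.962, 0.383], [0.0, 0.0, 0.0, 1.0]]}
{'time': 0.1, 'joints': array([-1.32710488e+00,  3.59425141e-01,  1.51130479e+00, -2.80401642e-05,
        1.27251962e+00, -1.15096444e-01]), 'qd': array([-0.00033533, -0.00238081, -0.00225364, -0.00041608,  0.00091673,
       -0.00013798]), 'effort': array([-9.49273044e-05, -5.16357207e+01, -2.71408367e+01,  6.76338980e-02,
        2.76232726e-02, -3.92053119e-05]), 'tool_pos': array([ 0.21051794, -0.56119216,  0.22190572]), 'tcp_rot': array([-3.08954885e+00, -5.60282708e-01,  2.09121237e-04]), 'contact_force': array([-0.39786688, -0.38106262, -0.48711752]), 'ft_torque': array([-0.00977928, -0.04475035,  0.03360777]), 'grip_force': 0.0, 'finger_gap': 1.0023485478254621}
```

View pics/s0.png

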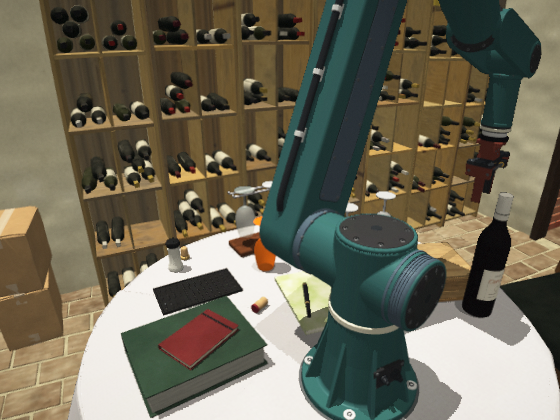

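View pics/t0.png

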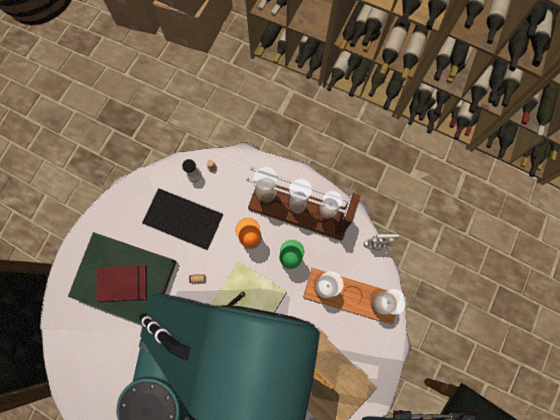

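The top view shows the stand with its mouth at about (250,175) and its upright at (352,210). Three feet hang on it near (265,183), (300,195) and (331,204). The mat is at (183,218) and the board's empty recess at (352,296). The orange (249,233) and green (291,254) glasses are look-alikes. The scene view is partly hidden by the arm. I'll confirm with an enlarged crop.

Run:
```python
from h import *
im,d,p=load('t0')
c=cv2.resize(im[150:330,140:410,::-1],None,fx=2.95,fy=2.95,interpolation=cv2.INTER_CUBIC)
cv2.imwrite('pics/c0.png',c)
for n,u,v,z in [('f1',265,183,.205),('f2',300,195,.205),('f3',331,204,.205),('hole',352,296,.016),('bl',328,285,.165),('br',386,301,.165),('mat',183,218,.005),('rodtip',250,171,.194),('upright',352,210,.204),('orange',249,228,.15),('green',291,248,.15)]:
    print(n,onz(p,u,v,z).round(3),bydepth(p,u,v,d[v,u]).round(3))
# mat and board masks
hsv=cv2.cvtColor(im,cv2.COLOR_RGB2HSV)
m=((hsv[:,:,2]<60)).astype('uint8'); m[:150]=0;m[270:]=0;m[:,:135]=0;m[:,230:]=0
cs=max(cv2.findContours(m,0,2)[0],key=cv2.contourArea); r=cv2.minAreaRect(cs)
print(r); B=np.array([onz(p,*q,.005) for q in cv2.boxPoints(r)]);print(B.round(3),B.mean(0))
```

```text
f1 [0.588 0.006 0.205] [0.588 0.006 0.204]
f2 [ 0.596 -0.089  0.205] [ 0.596 -0.089  0.205]
f3 [ 0.608 -0.171  0.205] [ 0.608 -0.171  0.205]
hole [ 0.438 -0.337  0.016] [ 0.439 -0.337  0.012]
bl [ 0.42  -0.249  0.165] [ 0.42  -0.249  0.166]
br [ 0.444 -0.401  0.165] [ 0.444 -0.401  0.167]
mat [0.44  0.215 0.005] [0.44  0.215 0.006]
rodtip [0.604 0.057 0.194] [ 0.661  0.097 -0.001]
upright [ 0.616 -0.226  0.204] [ 0.616 -0.226  0.204]
orange [ 0.472 -0.     0.15 ] [ 0.472 -0.001  0.154]
green [ 0.47  -0.123  0.15 ] [ 0.469 -0.123  0.155]
((182.3168182373047, 218.44781494140625), (70.84642028808594, 38.283992767333984), 22.2490234375)
[[0.374 0.322 0.005]
 [0.491 0.335 0.005]
 [0.501 0.112 0.005]
 [0.386 0.103 0.005]] [0.43788594 0.21824739 0.005     ]
```

View pics/c0.png

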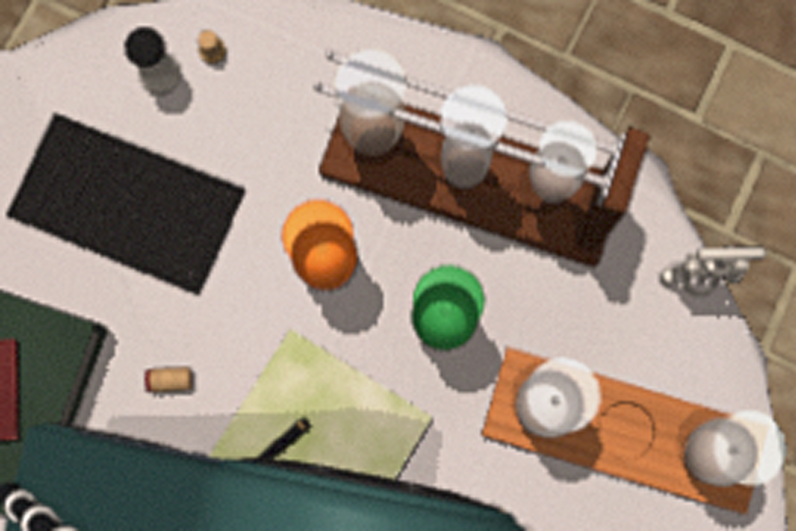

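Feet left to right in the crop: (370,80), the widest, is the tasting glass; (474,115) is the flute; (568,145), next to the upright, is the port glass. Orange (320,235) and green (448,300) don't match because of their colour. Next I'll fit everything from depth and masks.

Run:
```python
from h import *
im,d,p=load('t0')
H,W=d.shape; P=np.full((H,W,3),np.nan)
for v in range(150,340):
    for u in range(140,415):
        if d[v,u]>0: P[v,u]=bydepth(p,u,v,d[v,u])
np.save('pics/P.npy',P)
def blob(z0,z1,name,box,zz):
    m=((P[:,:,2]>z0)&(P[:,:,2]<z1)); q=np.zeros_like(m); q[box[1]:box[3],box[0]:box[2]]=m[box[1]:box[3],box[0]:box[2]]
    q=cv2.morphologyEx(q.astype('uint8'),cv2.MORPH_OPEN,np.ones((3,3)))
    for c in cv2.findContours(q,0,2)[0]:
        if cv2.contourArea(c)<60: continue
        w=np.array([onz(p,*pt,zz) for pt in c[:,0].astype(float)])
        (cx,cy),r=cv2.minEnclosingCircle(w[:,:2].astype('float32'))
        rr=cv2.minAreaRect(w[:,:2].astype('float32'))
        zs=P[:,:,2][cv2.erode(cv2.drawContours(np.zeros_like(q),[c],-1,1,-1),np.ones((3,3)))>0]
        print(name,np.round([cx,cy,r*2],4),'rect',np.round(rr[0],4),np.round(rr[1],4),'z',np.nanmedian(zs).round(4))
blob(.2,.215,'feet',(245,155,365,240),.205)
blob(.15,.18,'board',(300,260,415,325),.165)
blob(.14,.17,'looks',(225,205,310,270),.155)
blob(.012,.02,'boardtop',(295,260,410,325),.016)
m=(P[:,:,2]>.03); print('tallest',np.nanmax(P[:,:,2]))
for (u,v) in [(190,165),(380,241),(197,279),(237,299),(110,270),(330,350)]:
    if np.isfinite(P[v,u]).all(): print(u,v,P[v,u].round(3))
    else: print(u,v,bydepth(p,u,v,d[v,u]).round(3))
hsv=cv2.cvtColor(im,cv2.COLOR_RGB2HSV)
for rng in [((3,110,90),(20,255,255),(300,262,412,328),.016)]:
    m=cv2.inRange(hsv,rng[0],rng[1]); q=m*0; b=rng[2]; q[b[1]:b[3],b[0]:b[2]]=m[b[1]:b[3],b[0]:b[2]]
    q=cv2.morphologyEx(q,cv2.MORPH_CLOSE,np.ones((5,5)))
    c=max(cv2.findContours(q,0,2)[0],key=cv2.contourArea)
    w=np.array([onz(p,*pt,rng[3])[:2] for pt in c[:,0].astype(float)],'float32'); r=cv2.minAreaRect(w); print('board',r)
```

```text
feet [ 0.6219 -0.2227  0.0782] rect [ 0.622  -0.2236] [0.0778 0.0248] z 0.2047
feet [ 0.6175 -0.1701  0.0508] rect [ 0.6165 -0.1704] [0.0482 0.0465] z 0.2046
feet [ 0.6086 -0.0841  0.058 ] rect [ 0.6086 -0.084 ] [0.0538 0.0568] z 0.2047
feet [0.5997 0.0114 0.0655] rect [0.5988 0.0111] [0.0627 0.0622] z 0.2055
board [ 0.4519 -0.4196  0.066 ] rect [ 0.4507 -0.4212] [0.061  0.0632] z 0.1662
board [ 0.4265 -0.2539  0.0642] rect [ 0.4261 -0.255 ] [0.0611 0.0617] z 0.1659
looks [ 0.4617 -0.1288  0.0626] rect [ 0.4615 -0.1293] [0.061  0.0595] z 0.1551
looks [0.4659 0.0017 0.0638] rect [0.4663 0.001 ] [0.062  0.0608] z 0.1553
boardtop [ 0.4437 -0.3665  0.1304] rect [ 0.4449 -0.362 ] [0.0732 0.1171] z 0.0164
boardtop [ 0.4447 -0.2119  0.0522] rect [ 0.4447 -0.2119] [0.0411 0.0319] z 0.0165
tallest 0.8968840089017533
190 165 [0.576 0.242 0.1  ]
380 241 [ 0.603 -0.34   0.086]
197 279 [0.294 0.089 0.023]
237 299 [ 0.292 -0.04   0.026]
110 270 [0.209 0.317 0.07 ]
330 350 [ 0.273 -0.33   0.086]
board ((0.43900057673454285, -0.3355935513973236), (0.09035740792751312, 0.2703130841255188), 7.6854963302612305)
```

```bash
cat > w.py <<'E'
# usage: w.py x y z [ang]: shift to target in current tool axes
import sys; from h import *; from scipy.spatial.transform import Rotation as R
s=arm.read_state(); M=R.from_rotvec(s['tcp_rot']).as_matrix(); t=np.array([float(a) for a in sys.argv[1:4]])
L=np.array([-.0976,.9952,0]); 
print('t',round(s['time'],2),'pos',s['tool_pos'].round(4),'shift',(M.T@(t-s['tool_pos'])).round(4),'turn to lane',(R.from_matrix(M.T@np.c_[L,[.9952,.0976,0],[0,0,-1]])).as_rotvec().round(4),'F',s['contact_force'].round(1),'grip',round(s['grip_force'],1),'gap',round(s['finger_gap']*87.8,1))
E
python3 - <<'E'
from h import *
im,d,p=load('s0')
for u,v in [(503,200),(490,270),(385,200),(440,260),(345,215)]: print(u,v,bydepth(p,u,v,d[v,u]).round(3))
E
python3 w.py .5997 .06 .32
python3 -m pendant '[[[0,0,0],[0,0,-0.02],0.0878],[[0,0,0],[0,0,-0.03],0.0878],[[0,0,0],[0,0,-0.03],0.0878],[[0,0,0],[0,0,-0.02],0.0878]]'
python3 w.py .5997 .06 .32
```

```text
503 200 [ 0.037 -0.392  0.309]
490 270 [ 0.014 -0.375  0.143]
385 200 [ 0.444 -0.412  0.148]
440 260 [ 0.169 -0.387  0.08 ]
345 215 [ 1.605 -1.104 -0.545]
t 0.1 pos [ 0.2105 -0.5612  0.2219] shift [ 0.5825 -0.4451 -0.0973] turn to lane [-1.3000e-03 -1.2000e-03 -1.3098e+00] F [-0.4 -0.4 -0.5] grip 0.0 gap 88.0
time: 0.43
tool_pos: [0.2108, -0.5622, 0.3249]
tcp_rot: [3.09, 0.56, 0.0]
contact_force: [-0.3, -0.0, 1.0]
finger_gap: 0.999
grip_force: 0.0
t 0.43 pos [ 0.2108 -0.5622  0.3249] shift [ 0.5826 -0.446   0.0041] turn to lane [ 1.2000e-03  1.1000e-03 -1.3097e+00] F [-0.3 -0.   1. ] grip 0.0 gap 87.7
```

```bash
for i in 1; do
python3 -m pendant '[[[0,0,0],[0.014,-0.011,0],0.0878],[[0,0,0],[0.029,-0.0223,0],0.0878],[[0,0,0],[0.029,-0.0223,0],0.0878],[[0,0,0],[0.029,-0.0223,0],0.0878],[[0,0,0],[0.029,-0.0223,0],0.0878]]' >/dev/null
python3 -m pendant '[[[0,0,0],[0.029,-0.0223,0],0.0878],[[0,0,0],[0.029,-0.0223,0],0.0878],[[0,0,0],[0.029,-0.0223,0],0.0878],[[0,0,0],[0.029,-0.0223,0],0.0878],[[0,0,0],[0.029,-0.0223,0],0.0878]]' 
python3 -m pendant '[[[0,0,0],[0.029,-0.0223,0],0.0878],[[0,0,0],[0.029,-0.0223,0],0.0878],[[0,0,0],[0.029,-0.0223,0],0.0878],[[0,0,0],[0.029,-0.0223,0],0.0878],[[0,0,0],[0.029,-0.0223,0],0.0878]]' >/dev/null
python3 -m pendant '[[[0,0,0],[0.029,-0.0223,0],0.0878],[[0,0,0],[0.029,-0.0223,0],0.0878],[[0,0,0],[0.029,-0.0223,0],0.0878],[[0,0,0],[0.029,-0.0223,0],0.0878],[[0,0,0],[0.029,-0.0223,0],0.0878]]' >/dev/null
python3 -m pendant '[[[0,0,0],[0.014,-0.011,0],0.0878],[[0,0,-0.12],[0,0,0],0.0878],[[0,0,-0.12],[0,0,0],0.0878],[[0,0,-0.12],[0,0,0],0.0878],[[0,0,-0.12],[0,0,0],0.0878]]'
python3 -m pendant '[[[0,0,-0.12],[0,0,0],0.0878],[[0,0,-0.12],[0,0,0],0.0878],[[0,0,-0.12],[0,0,0],0.0878],[[0,0,-0.12],[0,0,0],0.0878],[[0,0,-0.12],[0,0,0],0.0878]]'
python3 -m pendant '[[[0,0,-0.12],[0,0,0],0.0878],[[0,0,-0.11],[0,0,0],0.0878],[[0,0,0],[0,0,0],0.0878]]'
done
python3 w.py .5997 .0114 .32
python3 - <<'E'
from h import *
print(arm.read_state()['joints'].round(2)); snap('wrist','w1'); p=camera_params('wrist'); print(np.round(p['T'],3))
E
```

```text
time: 1.27
tool_pos: [0.3937, -0.2641, 0.3215]
tcp_rot: [-3.089, -0.56, 0.002]
contact_force: [0.3, -0.8, 0.5]
finger_gap: 1.001
grip_force: 0.0
time: 2.52
tool_pos: [0.5951, 0.0598, 0.3211]
tcp_rot: [-2.864, -1.288, 0.004]
contact_force: [0.2, 0.2, 0.9]
finger_gap: 0.999
grip_force: 0.0
time: 2.93
tool_pos: [0.595, 0.0595, 0.3212]
tcp_rot: [-2.355, -2.076, 0.003]
contact_force: [0.7, -0.8, -0.0]
finger_gap: 1.007
grip_force: 0.0
time: 3.18
tool_pos: [0.5951, 0.0594, 0.3213]
tcp_rot: [-2.104, -2.33, 0.002]
contact_force: [-0.8, 0.7, -0.2]
finger_gap: 1.0
grip_force: 0.0
t 3.18 pos [0.5951 0.0594 0.3213] shift [-0.0482 -0.0003  0.0013] turn to lane [-0.0025 -0.0006  0.0044] F [-0.8  0.7 -0.2] grip 0.0 gap 87.8
[-0.02  0.29  1.37  0.    1.49 -0.12]
[[ 0.995 -0.093 -0.024  0.589]
 [ 0.096  0.958  0.271  0.133]
 [-0.002 -0.272  0.962  0.483]
 [ 0.     0.     0.     1.   ]]
```

View pics/w1.png

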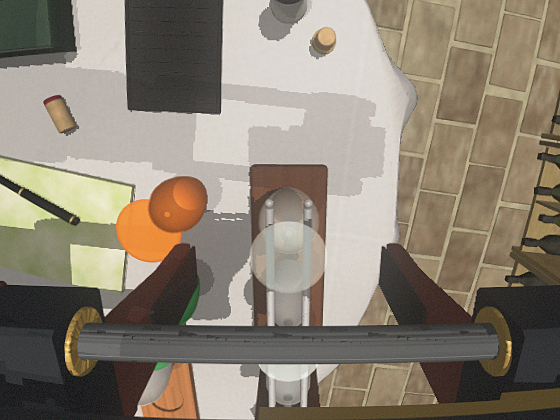

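The wrist view shows the tasting glass foot at about (288,257), the rods at columns 269 and 308, and their tips near row 203. I'll measure these and compare them with the top view.

Run:
```python
from h import *
im,d,p=load('w1'); _,_,pt=load('t0')
P=np.full((420,560,3),np.nan)
for v in range(180,330):
    for u in range(230,350):
        if d[v,u]>0: P[v,u]=bydepth(p,u,v,d[v,u])
m=((P[:,:,2]>.2005)&(P[:,:,2]<.215)).astype('uint8'); m=cv2.morphologyEx(m,cv2.MORPH_OPEN,np.ones((7,7)))
for c in cv2.findContours(m,0,1)[0]:
    w=np.array([onz(p,*q,.2047)[:2] for q in c[:,0].astype(float)],'float32'); print(cv2.minEnclosingCircle(w),np.nanmedian(P[:,:,2][m>0]),cv2.boundingRect(c))
# triangulate foot centre: rays through projected centres
a=[proj(pt,[.5992,.0112,.2047])]
(u,v),r=cv2.minEnclosingCircle(max(cv2.findContours(m,0,1)[0],key=cv2.contourArea)); print(u,v,r,tri(ray(p,u,v),ray(pt,*a[0])))
for q in [(269.5,203),(308,203)]: print('tip',onz(p,*q,.199), P[int(q[1])+1,int(q[0])])
for v in (205,212,220,300,310): # rods
    print(v,[ (u,P[v,u].round(4).tolist()) for u in range(235,345) if .185<P[v,u,2]<.2005][:14:3])
```

```text
((0.5998097062110901, 0.012477193959057331), 0.031927306205034256) 0.20415172694874079 (249, 221, 78, 72)
287.5 257.5 39.044944763183594 (array([0.59989194, 0.01172774, 0.20180196]), np.float64(0.00031963687228094044))
tip [0.58093976 0.05560881 0.199     ] [0.58069854 0.055584   0.20201027]
tip [0.6112826  0.05872595 0.199     ] [0.61112502 0.05873574 0.2021047 ]
205 [(265, [0.5776, 0.0539, 0.2]), (304, [0.6082, 0.0571, 0.2004])]
212 [(265, [0.5779, 0.0472, 0.1968]), (268, [0.5803, 0.0472, 0.1961]), (271, [0.5827, 0.0474, 0.196]), (303, [0.6084, 0.0498, 0.1952]), (306, [0.6106, 0.0509, 0.1981])]
220 [(265, [0.5785, 0.0399, 0.1953]), (268, [0.5809, 0.0405, 0.1964]), (271, [0.5833, 0.0407, 0.196]), (303, [0.6092, 0.043, 0.1948]), (306, [0.6115, 0.044, 0.1974])]
300 [(267, [0.5863, -0.0328, 0.1954]), (270, [0.5889, -0.0315, 0.1973]), (273, [0.5915, -0.0326, 0.1949]), (304, [0.6183, -0.0288, 0.1966]), (307, [0.6208, -0.0283, 0.1971])]
310 [(267, [0.5871, -0.0432, 0.1947]), (270, [0.5898, -0.0411, 0.1977]), (273, [0.5924, -0.0423, 0.1952]), (304, [0.6193, -0.0382, 0.1974]), (307, [0.6219, -0.0379, 0.1974])]
```

```bash
python3 -m pendant '[[[0,0,0],[-0.020,0,0],0.0878],[[0,0,0.004],[-0.020,0,0],0.0878],[[0,0,0],[-0.0078,0,0],0.0878],[[0,0,0],[0,0,0.02],0.0878],[[0,0,0],[0,0,0.03],0.0878]]' 
python3 -m pendant '[[[0,0,0],[0,0,0.03],0.0878],[[0,0,0],[0,0,0.03],0.0878],[[0,0,0],[0,0,0.02],0.0878],[[0,0,0],[0,0,0.007],0.0878],[[0,0,0],[0,0,0],0.0878]]' 
python3 w.py .5998 .0118 .1845
python3 -m pendant '[[[0,0,0],[0,0,0],0.07],[[0,0,0],[0,0,0],0.07],[[0,0,0],[0,0,0],0.05],[[0,0,0],[0,0,0],0.05],[[0,0,0],[0,0,0],0.05]]' 25
python3 -m pendant '[[[0,0,0],[0,0,0],0.05],[[0,0,0],[0,0,0],0.05],[[0,0,0],[0,0,0],0.05]]' 
python3 w.py .5998 .0118 .1845
```

```text
time: 3.65
tool_pos: [0.603, 0.0108, 0.2749]
tcp_rot: [2.116, 2.315, 0.007]
contact_force: [1.3, 0.8, -0.8]
finger_gap: 0.996
grip_force: 0.0
time: 4.07
tool_pos: [0.5991, 0.0118, 0.1835]
tcp_rot: [-2.114, -2.319, 0.004]
contact_force: [0.1, -0.7, -0.7]
finger_gap: 1.0
grip_force: 0.0
t 4.07 pos [0.5991 0.0118 0.1835] shift [-0.0001  0.0007 -0.001 ] turn to lane [-0.0046 -0.0013 -0.0054] F [ 0.1 -0.7 -0.7] grip 0.0 gap 87.8
time: 4.48
tool_pos: [0.6012, 0.0112, 0.1868]
tcp_rot: [2.114, 2.322, 0.001]
contact_force: [-1.3, 0.3, 4.1]
finger_gap: 0.673
grip_force: 25.0
time: 4.73
tool_pos: [0.6014, 0.0112, 0.1867]
tcp_rot: [2.114, 2.322, 0.001]
contact_force: [-1.8, -0.7, 6.4]
finger_gap: 0.668
grip_force: 25.0
t 4.73 pos [0.6014 0.0112 0.1867] shift [ 0.0007 -0.0015  0.0022] turn to lane [ 0.0014  0.0002 -0.0038] F [-1.8 -0.7  6.4] grip 25.0 gap 58.7
```

Run:
```python
from h import *
a=snap('wrist','w2')[0]; b=snap('top','t2')[0]; 
cv2.imwrite('pics/c2.png',np.hstack([cv2.resize(a[150:420,150:420],(600,600))[:,:400+200:1][:, :600],np.zeros((600,1,3),'uint8'),cv2.resize(b[140:260,225:265],(199,600))])[:,:,::-1])
s=arm.read_state(); print(s['joints'].round(3),s['finger_gap'],s['contact_force'],s['ft_torque'])
```

```text
[-0.096  0.393  1.551  0.     1.196 -0.19 ] 0.668844521345137 [-1.87307436 -0.66665778  5.78640467] [-0.03794828  0.15018876 -0.01035329]
```

View pics/c2.png

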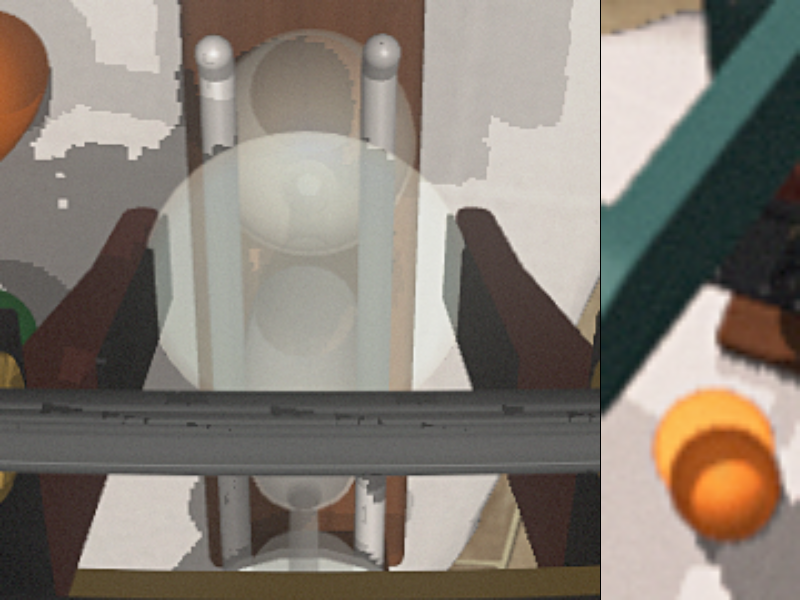

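Run:
```python
from h import *
im,d,p=load('w2'); T=p['T']
for u,v in [(288,240),(250,250),(330,250),(288,215),(288,300),(262,305),(315,305),(226,270),(225,290),(355,270),(357,290),(215,250)]: print(u,v,bydepth(p,u,v,d[v,u]).round(4))
```

```text
288 240 [0.6    0.0304 0.2035]
250 250 [0.5847 0.0253 0.2054]
330 250 [0.6179 0.0278 0.204 ]
288 215 [0.5989 0.0417 0.205 ]
288 300 [0.6027 0.0019 0.2025]
262 305 [ 0.5914 -0.0017  0.2025]
315 305 [0.6148 0.0009 0.2033]
226 270 [0.5747 0.0138 0.2026]
225 290 [0.575  0.0052 0.2044]
355 270 [0.6294 0.0203 0.2054]
357 290 [0.6314 0.0116 0.2066]
215 250 [0.5683 0.0193 0.1948]
```

```bash
python3 - <<'E'
from h import *
im,d,p=load('w2')
A=[]
for v in range(212,322,1):
    for u in range(232,345,1):
        q=bydepth(p,u,v,d[v,u])
        if .198<q[2]<.212: A.append(q)
A=np.array(A); c=np.linalg.lstsq(np.c_[A[:,:2]-A[:,:2].mean(0),np.ones(len(A))],A[:,2],rcond=None)[0]; print(len(A),np.median(A[:,2]),c,A[:,:2].mean(0), A[:,:2].min(0),A[:,:2].max(0))
# finger silhouettes: depth profile across row through pad
for v in (265,290):
    print(v,[(u,bydepth(p,u,v,d[v,u]).round(3)[[0,2]].tolist()) for u in list(range(196,236,3))])
E
python3 -m pendant '[[[0,0,0],[0,0,-0.003],0.05],[[0,0,0],[0,0,-0.003],0.05],[[0,0,0],[0,0,0],0.05],[[0,0,0],[0,0,0],0.05]]'
python3 - <<'E'
from h import *
im,d,p=snap('wrist','w3')
A=[]
for v in range(212,322,1):
    for u in range(232,345,1):
        q=bydepth(p,u,v,d[v,u])
        if .198<q[2]<.222: A.append(q)
A=np.array(A); c=np.linalg.lstsq(np.c_[A[:,:2]-A[:,:2].mean(0),np.ones(len(A))],A[:,2],rcond=None)[0]; print(len(A),np.median(A[:,2]),c,A[:,:2].mean(0), A[:,:2].min(0),A[:,:2].max(0))
E
```

```text
11803 0.20393596767711283 [0.01062997 0.01932133 0.20394828] [0.60113787 0.01712639] [ 0.57647667 -0.01061229] [0.62843992 0.04337082]
265 [(196, [0.564, 0.211]), (199, [0.565, 0.21]), (202, [0.566, 0.21]), (205, [0.567, 0.21]), (208, [0.568, 0.21]), (211, [0.569, 0.209]), (214, [0.57, 0.207]), (217, [0.572, 0.208]), (220, [0.572, 0.203]), (223, [0.574, 0.205]), (226, [0.575, 0.205]), (229, [0.576, 0.205]), (232, [0.577, 0.204]), (235, [0.579, 0.203])]
290 [(196, [0.568, 0.231]), (199, [0.57, 0.232]), (202, [0.57, 0.229]), (205, [0.571, 0.229]), (208, [0.572, 0.227]), (211, [0.572, 0.221]), (214, [0.572, 0.216]), (217, [0.573, 0.212]), (220, [0.573, 0.205]), (223, [0.574, 0.203]), (226, [0.575, 0.204]), (229, [0.577, 0.203]), (232, [0.578, 0.204]), (235, [0.579, 0.205])]
time: 5.17
tool_pos: [0.601, 0.0113, 0.1917]
tcp_rot: [2.115, 2.323, 0.0]
contact_force: [-0.3, 0.1, -2.4]
finger_gap: 0.672
grip_force: 25.0
11792 0.20870519917845898 [0.00825588 0.01560495 0.20871313] [0.60081    0.01715109] [ 0.57615293 -0.01097264] [0.62816408 0.04360888]
```

```bash
python3 -m pendant '[[[0,0,0],[0,0,-0.004],0.05],[[0,0,0],[0,0,-0.004],0.05],[[0,0,0],[0.003,0,0],0.05],[[0,0,0],[0.006,0,0],0.05],[[0,0,0],[0.009,0,0],0.05]]' 
python3 -m pendant '[[[0,0,0],[0.012,0,0],0.05],[[0,0,0],[0.012,0,0],0.05],[[0,0,0],[0.012,0,0],0.05],[[0,0,0],[0.012,0,0],0.05],[[0,0,0],[0.012,0,0],0.05]]' 
python3 -m pendant '[[[0,0,0],[0.012,0,0],0.05],[[0,0,0],[0.012,0,0],0.05],[[0,0,0],[0.009,0,0],0.05],[[0,0,0],[0.006,0,0],0.05],[[0,0,0],[0.003,0,0],0.05]]' 
python3 w.py .4352 .273 .20
python3 - <<'E'
from h import *
snap('wrist','w4')
E
```

```text
time: 5.63
tool_pos: [0.5993, 0.0294, 0.1998]
tcp_rot: [2.115, 2.322, 0.0]
contact_force: [-0.3, -0.2, -1.4]
finger_gap: 0.668
grip_force: 25.0
time: 6.05
tool_pos: [0.5933, 0.0906, 0.1996]
tcp_rot: [-2.114, -2.324, -0.0]
contact_force: [0.3, 0.2, -1.0]
finger_gap: 0.669
grip_force: 25.0
time: 6.47
tool_pos: [0.5895, 0.1318, 0.1997]
tcp_rot: [-2.113, -2.324, -0.0]
contact_force: [-0.2, 0.3, -1.8]
finger_gap: 0.668
grip_force: 25.0
t 6.47 pos [0.5895 0.1318 0.1997] shift [ 0.1552 -0.1403 -0.0003] turn to lane [-0.     -0.0002 -0.0029] F [-0.2  0.3 -1.8] grip 25.0 gap 58.6
```

View pics/w4.png

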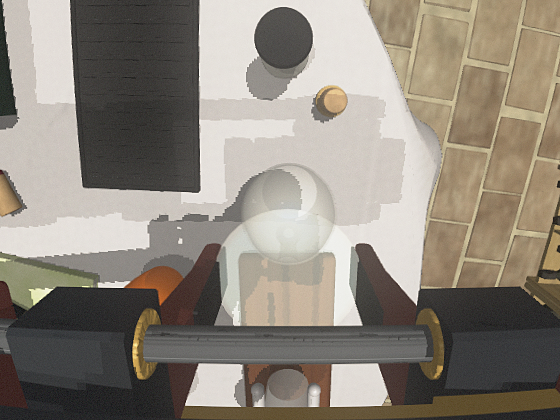

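```bash
python3 - <<'E'
from h import *
im,d,p=load('w4')
for q in [(85,187),(200,192),(142,189.5),(198.5,20),(198.5,100),(74,20),(80,100)]: print(q,onz(p,*q,.005).round(4),bydepth(p,*q,d[int(q[1])-3,int(q[0])]).round(4)[2])
E
python3 -m pendant '[[[0,0,0],[0.003,-0.0027,0],0.05],[[0,0,0],[0.006,-0.0054,0],0.05],[[0,0,0],[0.009,-0.008,0],0.05],[[0,0,0],[0.0119,-0.0108,0],0.05],[[0,0,0],[0.0119,-0.0108,0],0.05]]' >/dev/null
python3 -m pendant '[[[0,0,0],[0.0119,-0.0108,0],0.05],[[0,0,0],[0.0119,-0.0108,0],0.05],[[0,0,0],[0.0119,-0.0108,0],0.05],[[0,0,0],[0.0119,-0.0108,0],0.05],[[0,0,0],[0.0119,-0.0108,0],0.05]]' >/dev/null
python3 -m pendant '[[[0,0,0],[0.0119,-0.0108,0],0.05],[[0,0,0],[0.0119,-0.0108,0],0.05],[[0,0,0],[0.0119,-0.0108,0],0.05],[[0,0,0],[0.009,-0.008,0],0.05],[[0,0,0],[0.006,-0.0054,0],0.05]]' >/dev/null
python3 -m pendant '[[[0,0,0],[0.003,-0.0027,0],0.05],[[0,0,0],[0,0,0],0.05],[[0,0,0],[0,0,0.01],0.05],[[0,0,0],[0,0,0.01],0.05],[[0,0,0],[0,0,0],0.05]]'
python3 w.py .4352 .273 .145
```

```text
(85, 187) [0.3862 0.1075 0.005 ] 0.0082
(200, 192) [0.5043 0.1131 0.005 ] -0.0012
(142, 189.5) [0.4457 0.1103 0.005 ] 0.0089
(198.5, 20) [0.4962 0.2718 0.005 ] 0.0047
(198.5, 100) [0.4996 0.2014 0.005 ] 0.0064
(74, 20) [0.3792 0.2657 0.005 ] 0.0064
(80, 100) [0.3844 0.1931 0.005 ] 0.006
time: 8.18
tool_pos: [0.4346, 0.2708, 0.1772]
tcp_rot: [-2.115, -2.322, 0.006]
contact_force: [-0.0, -0.0, -1.4]
finger_gap: 0.667
grip_force: 25.0
t 8.18 pos [0.4346 0.2708 0.1772] shift [0.0022 0.001  0.0322] turn to lane [-0.0035  0.0014 -0.0045] F [-0.  -0.  -1.4] grip 25.0 gap 58.6
```

```bash
python3 -m pendant '[[[0,0,0],[0.001,0.002,0.008],0.05],[[0,0,0],[0,0,0.01],0.05],[[0,0,0],[0,0,0.008],0.05],[[0,0,0],[0,0,0.003],0.05],[[0,0,0],[0,0,0],0.05]]'
python3 -m pendant '[[[0,0,0],[0,0,0.0015],0.05],[[0,0,0],[0,0,0.0015],0.05],[[0,0,0],[0,0,0],0.05],[[0,0,0],[0,0,0],0.05]]'
python3 -m pendant '[[[0,0,0],[0,0,0.0015],0.05],[[0,0,0],[0,0,0],0.05],[[0,0,0],[0,0,0],0.05]]'
```

```text
time: 8.6
tool_pos: [0.4366, 0.2726, 0.1494]
tcp_rot: [-2.114, -2.322, 0.004]
contact_force: [0.1, -1.1, -1.8]
finger_gap: 0.668
grip_force: 25.0
time: 8.93
tool_pos: [0.4376, 0.2732, 0.148]
tcp_rot: [2.115, 2.323, 0.001]
contact_force: [-0.4, -0.7, -0.7]
finger_gap: 0.671
grip_force: 25.0
time: 9.18
tool_pos: [0.4374, 0.2731, 0.1463]
tcp_rot: [-2.115, -2.323, -0.0]
contact_force: [-0.5, 0.7, -1.7]
finger_gap: 0.667
grip_force: 25.0
```

```bash
python3 -m pendant '[[[0,0,0],[0,0,0.0015],0.05],[[0,0,0],[0,0,0],0.05],[[0,0,0],[0,0,0],0.05]]' | grep -E "pos|cont"
python3 -m pendant '[[[0,0,0],[0,0,0.0015],0.05],[[0,0,0],[0,0,0],0.05],[[0,0,0],[0,0,0],0.05]]'| grep -E "pos|cont"
python3 -m pendant '[[[0,0,0],[0,0,0.001],0.05],[[0,0,0],[0,0,0],0.05],[[0,0,0],[0,0,0],0.05]]'| grep -E "pos|cont"
```

```text
tool_pos: [0.4374, 0.2731, 0.1446]
contact_force: [0.3, 0.3, -2.0]
tool_pos: [0.4373, 0.2731, 0.1431]
contact_force: [0.4, 0.2, -1.6]
tool_pos: [0.4375, 0.2731, 0.1422]
contact_force: [0.3, 0.3, -1.6]
```

```bash
for k in 1; do
python3 -m pendant '[[[0,0,0],[0,0,0.001],0.05],[[0,0,0],[0,0,0],0.05],[[0,0,0],[0,0,0],0.05]]' | grep -E "pos|cont"
python3 -m pendant '[[[0,0,0],[0,0,0.001],0.05],[[0,0,0],[0,0,0],0.05],[[0,0,0],[0,0,0],0.05]]'| grep -E "pos|cont"
done
```

```text
tool_pos: [0.438, 0.2735, 0.142]
contact_force: [-1.5, 0.6, 5.0]
tool_pos: [0.4384, 0.2739, 0.1418]
contact_force: [-0.1, -0.1, 10.6]
```

```bash
python3 -m pendant '[[[0,0,0],[0,0,-0.0015],0.05],[[0,0,0],[0,0,0],0.055],[[0,0,0],[0,0,0],0.06],[[0,0,0],[0,0,0],0.07],[[0,0,0],[0,0,0],0.08]]'
python3 -m pendant '[[[0,0,0],[0,0,0],0.0878],[[0,0,0],[0,0,0],0.0878],[[0,0,0],[0,0,-0.01],0.0878],[[0,0,0],[0,0,-0.02],0.0878],[[0,0,0],[0,0,-0.03],0.0878]]'
python3 -m pendant '[[[0,0,0],[0,0,-0.04],0.0878],[[0,0,0],[0,0,-0.04],0.0878],[[0,0,0],[0,0,-0.02],0.0878],[[0,0,0],[0,0,0],0.0878]]'
python3 w.py .6086 -.0841 .30
python3 - <<'E'
from h import *
im,d,p=snap('wrist','w5')
A=[]
for v in range(150,330):
    for u in range(200,370):
        q=bydepth(p,u,v,d[v,u])
        if .153<q[2]<.168: A.append(q)
A=np.array(A);print(len(A),np.median(A,0),A.min(0),A.max(0))
E
```

```text
time: 10.85
tool_pos: [0.4373, 0.273, 0.1415]
tcp_rot: [-2.114, -2.323, 0.0]
contact_force: [0.1, -0.1, -0.8]
finger_gap: 0.802
grip_force: 0.0
time: 11.27
tool_pos: [0.4356, 0.2722, 0.2008]
tcp_rot: [-2.113, -2.322, 0.008]
contact_force: [0.7, 0.4, 0.0]
finger_gap: 1.0
grip_force: 0.0
time: 11.6
tool_pos: [0.4403, 0.2744, 0.308]
tcp_rot: [2.112, 2.32, 0.015]
contact_force: [0.4, -0.6, 0.3]
finger_gap: 1.0
grip_force: 0.0
t 11.6 pos [0.4403 0.2744 0.308 ] shift [-0.3728  0.1338  0.008 ] turn to lane [ 0.01   -0.0035 -0.0037] F [ 0.4 -0.6  0.3] grip 0.0 gap 87.8
4198 [0.43837019 0.2768367  0.15917323] [0.40671431 0.24416069 0.15643234] [0.47021155 0.30764431 0.16199515]
```

View pics/w5.png

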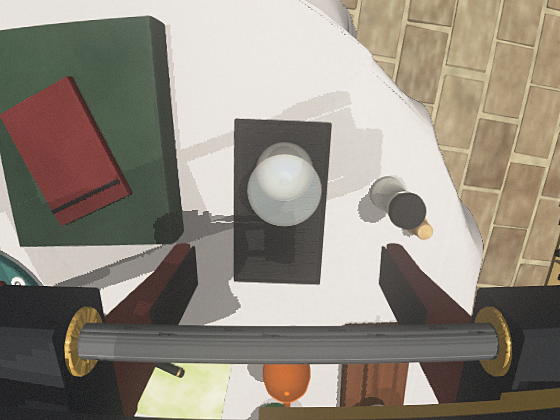

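```bash
python3 -m pendant '[[[0,0,0],[-0.0155,0.0056,0],0.0878],[[0,0,0],[-0.031,0.0112,0],0.0878],[[0,0,0],[-0.031,0.0112,0],0.0878],[[0,0,0],[-0.031,0.0112,0],0.0878],[[0,0,0],[-0.031,0.0112,0],0.0878]]' >/dev/null
python3 -m pendant '[[[0,0,0],[-0.031,0.0112,0],0.0878],[[0,0,0],[-0.031,0.0112,0],0.0878],[[0,0,0],[-0.031,0.0112,0],0.0878],[[0,0,0],[-0.031,0.0112,0],0.0878],[[0,0,0],[-0.031,0.0112,0],0.0878]]' >/dev/null
python3 -m pendant '[[[0,0,0],[-0.031,0.0112,0],0.0878],[[0,0,0],[-0.031,0.0112,0],0.0878],[[0,0,0],[-0.0155,0.0056,0],0.0878],[[0,0,0],[0,0,0],0.0878],[[0,0,0],[0,0,0],0.0878]]' >/dev/null
python3 w.py .6090 -.0841 .1865
python3 -m pendant '[[[0,0,0],[0,0,0.02],0.0878],[[0,0,0],[0,0,0.03],0.0878],[[0,0,0],[0,0,0.02],0.0878],[[0,0,0],[0,0,0.01],0.0878],[[0,0,0],[0,0,0],0.0878]]' >/dev/null
python3 w.py .6090 -.0841 .1865
```

```text
t 12.9 pos [ 0.6053 -0.0845  0.3002] shift [-0.0002  0.004   0.1137] turn to lane [-0.0027 -0.0019 -0.0053] F [ 0.2 -0.2  0.3] grip 0.0 gap 88.1
t 13.32 pos [ 0.6036 -0.0824  0.2191] shift [-0.0022  0.0054  0.0325] turn to lane [-0.0054 -0.0025 -0.0022] F [ 0.1 -0.1 -0.8] grip 0.0 gap 87.6
```

```bash
python3 -m pendant '[[[0,0,0],[-0.001,0.005,0],0.0878],[[0,0,0],[0,0,0.015],0.0878],[[0,0,0],[0,0,0.013],0.0878],[[0,0,0],[0,0,0.004],0.0878],[[0,0,0],[0,0,0],0.0878]]' >/dev/null
python3 w.py .6090 -.0841 .1865
python3 -m pendant '[[[0,0,0],[0,0,0],0.07],[[0,0,0],[0,0,0],0.065],[[0,0,0],[0,0,0],0.05],[[0,0,0],[0,0,0],0.045],[[0,0,0],[0,0,0],0.045]]' 25
python3 -m pendant '[[[0,0,0],[0,0,0],0.045],[[0,0,0],[0,0,0],0.045],[[0,0,0],[0,0,0],0.045]]' 
python3 w.py .6090 -.0841 .1865
python3 - <<'E'
from h import *
im,d,p=snap('wrist','w6')
A=[]
for v in range(190,322,1):
    for u in range(225,350,1):
        q=bydepth(p,u,v,d[v,u])
        if .201<q[2]<.212: A.append(q)
A=np.array(A);print(len(A),np.median(A,0),A.min(0),A.max(0))
E
```

```text
t 13.73 pos [ 0.6115 -0.0848  0.19  ] shift [ 0.001  -0.0025  0.0035] turn to lane [ 0.0001 -0.0002 -0.0034] F [ 0.3  1.  -0.1] grip 0.0 gap 87.8
time: 14.15
tool_pos: [0.6112, -0.0852, 0.1902]
tcp_rot: [2.114, 2.323, 0.0]
contact_force: [-1.6, 0.4, 0.3]
finger_gap: 0.66
grip_force: 0.9
time: 14.4
tool_pos: [0.6118, -0.0852, 0.1904]
tcp_rot: [2.114, 2.323, 0.001]
contact_force: [0.1, 0.7, 5.8]
finger_gap: 0.643
grip_force: 25.0
t 14.4 pos [ 0.6118 -0.0852  0.1904] shift [ 0.0014 -0.0027  0.0039] turn to lane [ 0.0014  0.0002 -0.0038] F [0.1 0.7 5.8] grip 25.0 gap 56.5
11936 [ 0.61140149 -0.07996097  0.20343868] [ 0.5838875  -0.10851992  0.20100471] [ 0.63974476 -0.05316126  0.20595587]
```

```bash
python3 -m pendant '[[[0,0,0],[0,-0.001,-0.003],0.045],[[0,0,0],[0,-0.001,-0.004],0.045],[[0,0,0],[0,0,-0.005],0.045],[[0,0,0],[0,0,-0.003],0.045],[[0,0,0],[0,0,0],0.045]]'
python3 - <<'E'
from h import *
im,d,p=snap('wrist','w7')
A=[]
for v in range(190,322,1):
    for u in range(225,350,1):
        q=bydepth(p,u,v,d[v,u])
        if .201<q[2]<.23: A.append(q)
A=np.array(A);print(len(A),np.median(A,0),A.min(0),A.max(0),np.linalg.lstsq(np.c_[A[:,:2]-A[:,:2].mean(0),np.ones(len(A))],A[:,2],rcond=None)[0])
E
```

```text
time: 14.87
tool_pos: [0.6097, -0.0855, 0.2055]
tcp_rot: [2.114, 2.323, 0.001]
contact_force: [0.5, -0.1, -0.0]
finger_gap: 0.64
grip_force: 25.0
11981 [ 0.60927005 -0.08026818  0.21845533] [ 0.58008809 -0.10931433  0.20544909] [ 0.63928253 -0.05343803  0.22053364] [ 0.00625612 -0.00130769  0.21843168]
```

```bash
python3 -m pendant '[[[0,0,0],[0.003,0,0],0.045],[[0,0,0],[0.006,0,0],0.045],[[0,0,0],[0.009,0,0],0.045],[[0,0,0],[0.012,0,0],0.045],[[0,0,0],[0.015,0,0],0.045]]' >/dev/null
python3 -m pendant '[[[0,0,0],[0.015,0,0],0.045],[[0,0,0],[0.015,0,0],0.045],[[0,0,0],[0.015,0,0],0.045],[[0,0,0],[0.015,0,0],0.045],[[0,0,0],[0.015,0,0],0.045]]'
python3 -m pendant '[[[0,0,0],[0.015,0,0],0.045],[[0,0,0],[0.015,0,0],0.045],[[0,0,0],[0.015,0,0],0.045],[[0,0,0],[0.015,0,0],0.045],[[0,0,0],[0.012,0,0],0.045]]'
python3 -m pendant '[[[0,0,0],[0.009,0,0],0.045],[[0,0,0],[0.006,0,0],0.045],[[0,0,0],[0.003,0,0],0.045],[[0,0,0],[0,0,0],0.045]]'
python3 w.py .4431 .1635 .21
```

```text
time: 15.75
tool_pos: [0.5977, 0.036, 0.2047]
tcp_rot: [-2.114, -2.324, -0.0]
contact_force: [-0.5, -0.5, -0.9]
finger_gap: 0.642
grip_force: 25.0
time: 16.17
tool_pos: [0.5909, 0.1077, 0.2047]
tcp_rot: [-2.114, -2.324, -0.0]
contact_force: [-0.3, 0.3, -1.1]
finger_gap: 0.639
grip_force: 25.0
time: 16.5
tool_pos: [0.5895, 0.1242, 0.2047]
tcp_rot: [-2.114, -2.324, -0.0]
contact_force: [-1.2, -0.3, -0.8]
finger_gap: 0.638
grip_force: 25.0
t 16.5 pos [0.5895 0.1242 0.2047] shift [ 0.053  -0.142  -0.0053] turn to lane [-0.     -0.0001 -0.0032] F [-1.2 -0.3 -0.8] grip 25.0 gap 56.0
```

```bash
python3 -m pendant '[[[0,0,0],[0.0013,-0.0036,0],0.045],[[0,0,0],[0.0026,-0.0071,0],0.045],[[0,0,0],[0.004,-0.0106,0],0.045],[[0,0,0],[0.0053,-0.0142,0],0.045],[[0,0,0],[0.0053,-0.0142,0],0.045]]' >/dev/null
python3 -m pendant '[[[0,0,0],[0.0053,-0.0142,0],0.045],[[0,0,0],[0.0053,-0.0142,0],0.045],[[0,0,0],[0.0053,-0.0142,0],0.045],[[0,0,0],[0.0053,-0.0142,0],0.045],[[0,0,0],[0.0053,-0.0142,0],0.045]]' >/dev/null
python3 -m pendant '[[[0,0,0],[0.004,-0.0106,0],0.045],[[0,0,0],[0.0026,-0.0071,0],0.045],[[0,0,0],[0.0013,-0.0036,0],0.045],[[0,0,0],[0,0,0.006],0.045],[[0,0,0],[0,0,0.01],0.045]]'
python3 -m pendant '[[[0,0,0],[0,0,0.012],0.045],[[0,0,0],[0,0,0.007],0.045],[[0,0,0],[0,0,0.003],0.045],[[0,0,0],[0,0,0],0.045]]'
python3 w.py .4434 .1635 .157
```

```text
time: 17.75
tool_pos: [0.4446, 0.1632, 0.1892]
tcp_rot: [2.113, 2.322, 0.004]
contact_force: [-0.0, 1.1, -1.3]
finger_gap: 0.64
grip_force: 25.0
time: 18.08
tool_pos: [0.4428, 0.1627, 0.1654]
tcp_rot: [-2.114, -2.322, 0.003]
contact_force: [-0.3, 0.2, -0.6]
finger_gap: 0.643
grip_force: 25.0
t 18.08 pos [0.4428 0.1627 0.1654] shift [0.0007 0.0007 0.0084] turn to lane [-0.0023  0.0002 -0.0042] F [-0.3  0.2 -0.6] grip 25.0 gap 56.4
```

```bash
python3 -m pendant '[[[0,0,0],[0,0,0.003],0.045],[[0,0,0],[0,0,0.002],0.045],[[0,0,0],[0,0,0.001],0.045],[[0,0,0],[0,0,0],0.045],[[0,0,0],[0,0,0],0.045]]' | grep -E "pos|cont"
python3 -m pendant '[[[0,0,0],[0,0,0.001],0.045],[[0,0,0],[0,0,0],0.045],[[0,0,0],[0,0,0],0.045]]'| grep -E "pos|cont"
python3 -m pendant '[[[0,0,0],[0,0,0.001],0.045],[[0,0,0],[0,0,0],0.045],[[0,0,0],[0,0,0],0.045]]'| grep -E "pos|cont"
```

```text
tool_pos: [0.4433, 0.1631, 0.1609]
contact_force: [0.3, 0.1, -0.8]
tool_pos: [0.4432, 0.1631, 0.1598]
contact_force: [0.8, 0.7, -1.4]
tool_pos: [0.4432, 0.1631, 0.1587]
contact_force: [-0.7, 0.6, -0.6]
```

```bash
python3 -m pendant '[[[0,0,0],[0,0,0.001],0.045],[[0,0,0],[0,0,0],0.045],[[0,0,0],[0,0,0],0.045]]' | grep -E "pos|cont"
python3 -m pendant '[[[0,0,0],[0,0,0.001],0.045],[[0,0,0],[0,0,0],0.045],[[0,0,0],[0,0,0],0.045]]'| grep -E "pos|cont"
python3 -m pendant '[[[0,0,0],[0,0,0.001],0.045],[[0,0,0],[0,0,0],0.045],[[0,0,0],[0,0,0],0.045]]'| grep -E "pos|cont"
```

```text
tool_pos: [0.4431, 0.1631, 0.1576]
contact_force: [-0.3, 0.5, -0.6]
tool_pos: [0.4432, 0.1631, 0.1566]
contact_force: [-0.7, -0.1, -1.3]
tool_pos: [0.4437, 0.1632, 0.1564]
contact_force: [-0.6, -0.2, 5.9]
```

```bash
python3 -m pendant '[[[0,0,0],[0,0,-0.0008],0.05],[[0,0,0],[0,0,0],0.055],[[0,0,0],[0,0,0],0.06],[[0,0,0],[0,0,0],0.07],[[0,0,0],[0,0,0],0.08]]' >/dev/null
python3 -m pendant '[[[0,0,0],[0,0,0],0.0878],[[0,0,0],[0,0,0],0.0878],[[0,0,0],[0,0,-0.01],0.0878],[[0,0,0],[0,0,-0.02],0.0878],[[0,0,0],[0,0,-0.03],0.0878]]' >/dev/null
python3 -m pendant '[[[0,0,0],[0,0,-0.04],0.0878],[[0,0,0],[0,0,-0.03],0.0878],[[0,0,0],[0,0,-0.02],0.0878],[[0,0,0],[0,0,0],0.0878]]'
python3 - <<'E'
from h import *
im,d,p=snap('wrist','w8')
for z0,z1 in((.165,.178),(.153,.164)):
    A=[]
    for v in range(20,330,1):
        for u in range(200,370):
            q=bydepth(p,u,v,d[v,u])
            if z0<q[2]<z1: A.append(q)
    A=np.array(A);print(len(A),np.median(A,0),A.min(0),A.max(0))
E
python3 w.py .6185 -.1701 .30
```

```text
time: 20.92
tool_pos: [0.4459, 0.1637, 0.3112]
tcp_rot: [2.111, 2.32, 0.011]
contact_force: [-0.1, 0.5, 0.3]
finger_gap: 0.998
grip_force: 0.0
3614 [0.44381899 0.16691005 0.16949384] [0.41535897 0.13735397 0.16550173] [0.47255474 0.19487648 0.1722224 ]
5166 [0.44025484 0.27449175 0.15906015] [0.40730183 0.02569185 0.15307895] [0.48445692 0.30392692 0.16213549]
t 20.97 pos [0.4447 0.1634 0.3087] shift [-0.3484  0.1417  0.0091] turn to lane [ 0.0051 -0.0007 -0.0037] F [ 0.3 -0.6  0. ] grip 0.0 gap 87.6
```

View pics/w8.png

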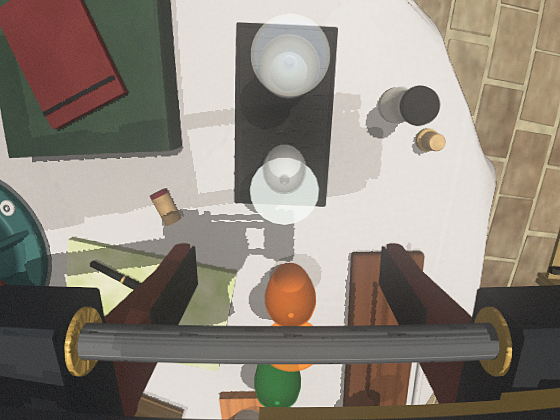

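```bash
python3 -m pendant '[[[0,0,0],[-0.0158,0.0065,0],0.0878],[[0,0,0],[-0.0317,0.0129,0],0.0878],[[0,0,0],[-0.0317,0.0129,0],0.0878],[[0,0,0],[-0.0317,0.0129,0],0.0878],[[0,0,0],[-0.0317,0.0129,0],0.0878]]' >/dev/null
python3 -m pendant '[[[0,0,0],[-0.0317,0.0129,0],0.0878],[[0,0,0],[-0.0317,0.0129,0],0.0878],[[0,0,0],[-0.0317,0.0129,0],0.0878],[[0,0,0],[-0.0317,0.0129,0],0.0878],[[0,0,0],[-0.0317,0.0129,0],0.0878]]' >/dev/null
python3 -m pendant '[[[0,0,0],[-0.0317,0.0129,0],0.0878],[[0,0,0],[-0.0158,0.0065,0],0.0878],[[0,0,0],[0,0,0],0.0878],[[0,0,0],[0,0,0],0.0878],[[0,0,0],[0,0,0],0.0878]]' >/dev/null
python3 w.py .6180 -.1701 .1865
python3 -m pendant '[[[0,0,0],[0,0,0.02],0.0878],[[0,0,0],[0,0,0.03],0.0878],[[0,0,0],[0,0,0.02],0.0878],[[0,0,0],[0,0,0.01],0.0878],[[0,0,0],[0,0,0],0.0878]]' >/dev/null
python3 -m pendant '[[[0,0,0],[0,0,0],0.0878]]' >/dev/null
python3 w.py .6180 -.1701 .1865
python3 - <<'E'
from h import *
im,d,p=snap('wrist','w9')
A=[]
for v in range(190,322,1):
    for u in range(215,360,1):
        q=bydepth(p,u,v,d[v,u])
        if .201<q[2]<.23: A.append(q)
A=np.array(A);print(len(A),np.median(A,0),A.min(0),A.max(0))
E
```

```text
t 22.22 pos [ 0.6161 -0.1695  0.3049] shift [-0.001   0.0021  0.1184] turn to lane [-0.0026 -0.0021 -0.0036] F [ 0.4  0.1 -0.5] grip 0.0 gap 88.1
t 22.72 pos [ 0.617  -0.1697  0.2267] shift [-0.0005  0.001   0.0402] turn to lane [-0.0005 -0.0005 -0.0027] F [-0.3 -0.2  0.9] grip 0.0 gap 88.0
7489 [ 0.61800587 -0.17096416  0.20318594] [ 0.58490506 -0.22019467  0.20100235] [ 0.66108765 -0.14361216  0.20548888]
```

View pics/w9.png

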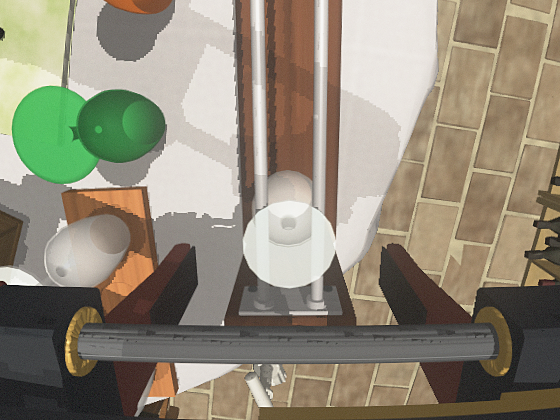

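```bash
python3 -m pendant '[[[0,0,0],[0.0005,0.001,0.012],0.0878],[[0,0,0],[0,0,0.015],0.0878],[[0,0,0],[0,0,0.01],0.0878],[[0,0,0],[0,0,0.003],0.0878],[[0,0,0],[0,0,0],0.0878]]' >/dev/null
python3 w.py .6180 -.1695 .1865
python3 -m pendant '[[[0,0,0],[0,0,0],0.07],[[0,0,0],[0,0,0],0.06],[[0,0,0],[0,0,0],0.05],[[0,0,0],[0,0,0],0.04],[[0,0,0],[0,0,0],0.04]]' 25 >/dev/null
python3 -m pendant '[[[0,0,0],[0,0,0],0.04],[[0,0,0],[0,0,0],0.04],[[0,0,0],[0,0,0],0.04]]' 
python3 -m pendant '[[[0,0,0],[0,0,-0.003],0.04],[[0,0,0],[0,0,-0.004],0.04],[[0,0,0],[0,0,-0.005],0.04],[[0,0,0],[0,0,-0.003],0.04],[[0,0,0],[0,0,0],0.04]]'
python3 - <<'E'
from h import *
im,d,p=snap('wrist','w10')
A=[]
for v in range(190,322,1):
    for u in range(225,350,1):
        q=bydepth(p,u,v,d[v,u])
        if .21<q[2]<.23: A.append(q)
A=np.array(A);print(len(A),np.median(A,0),A.min(0),A.max(0),np.linalg.lstsq(np.c_[A[:,:2]-A[:,:2].mean(0),np.ones(len(A))],A[:,2],rcond=None)[0])
E
```

```text
t 23.18 pos [ 0.6177 -0.1699  0.1856] shift [ 0.0003  0.0003 -0.0009] turn to lane [-0.0014 -0.0008 -0.0038] F [-0.  -0.1 -1. ] grip 0.0 gap 87.5
time: 23.85
tool_pos: [0.6183, -0.1701, 0.1866]
tcp_rot: [2.115, 2.323, 0.0]
contact_force: [0.3, 0.3, 0.3]
finger_gap: 0.548
grip_force: 25.0
time: 24.27
tool_pos: [0.6189, -0.1703, 0.2026]
tcp_rot: [2.114, 2.322, 0.001]
contact_force: [0.2, -0.4, -1.7]
finger_gap: 0.549
grip_force: 25.0
9930 [ 0.6186425  -0.16637631  0.21902861] [ 0.59040204 -0.1913145   0.21007204] [ 0.64529614 -0.14367192  0.22998546] [-0.01059483 -0.01125363  0.21916818]
```

```bash
python3 -m pendant '[[[0,0,0],[0.003,0,0],0.04],[[0,0,0],[0.006,0,0],0.04],[[0,0,0],[0.009,0,0],0.04],[[0,0,0],[0.012,0,0],0.04],[[0,0,0],[0.015,0,0],0.04]]' >/dev/null
python3 -m pendant '[[[0,0,0],[0.0175,0,0],0.04],[[0,0,0],[0.0175,0,0],0.04],[[0,0,0],[0.0175,0,0],0.04],[[0,0,0],[0.0175,0,0],0.04],[[0,0,0],[0.0175,0,0],0.04]]'
python3 -m pendant '[[[0,0,0],[0.0175,0,0],0.04],[[0,0,0],[0.0175,0,0],0.04],[[0,0,0],[0.0175,0,0],0.04],[[0,0,0],[0.0175,0,0],0.04],[[0,0,0],[0.0175,0,0],0.04]]'
python3 -m pendant '[[[0,0,0],[0.0175,0,0],0.04],[[0,0,0],[0.0175,0,0],0.04],[[0,0,0],[0.015,0,0],0.04],[[0,0,0],[0.012,0,0],0.04],[[0,0,0],[0.009,0,0],0.04]]' >/dev/null
python3 -m pendant '[[[0,0,0],[0.006,0,0],0.04],[[0,0,0],[0.003,0,0],0.04],[[0,0,0],[0,0,0],0.04]]'
python3 w.py .439 -.339 .33
```

```text
time: 25.15
tool_pos: [0.6052, -0.0357, 0.2014]
tcp_rot: [-2.113, -2.324, -0.0]
contact_force: [0.0, -0.4, -0.8]
finger_gap: 0.55
grip_force: 25.0
time: 25.57
tool_pos: [0.5967, 0.0513, 0.2015]
tcp_rot: [-2.113, -2.324, -0.0]
contact_force: [-0.2, -0.2, -1.0]
finger_gap: 0.548
grip_force: 25.0
time: 26.23
tool_pos: [0.59, 0.1291, 0.2015]
tcp_rot: [-2.114, -2.324, -0.0]
contact_force: [0.1, -0.1, -0.8]
finger_gap: 0.548
grip_force: 25.0
t 26.23 pos [0.59   0.1291 0.2015] shift [-0.4517 -0.1945 -0.1285] turn to lane [ 0.     -0.0001 -0.0032] F [ 0.1 -0.1 -0.8] grip 25.0 gap 48.1
```

```bash
python3 -m pendant '[[[0,0,0],[0,0,-0.01],0.04],[[0,0,0],[0,0,-0.02],0.04],[[0,0,0],[0,0,-0.03],0.04],[[0,0,0],[0,0,-0.03],0.04],[[0,0,0],[0,0,-0.02],0.04]]' >/dev/null
python3 -m pendant '[[[0,0,0],[0,0,-0.01],0.04],[[0,0,0],[-0.0056,-0.0024,0],0.04],[[0,0,0],[-0.0113,-0.0048,0],0.04],[[0,0,0],[-0.017,-0.0073,0],0.04],[[0,0,0],[-0.0226,-0.0097,0],0.04]]' >/dev/null
python3 -m pendant '[[[0,0,0],[-0.0226,-0.0097,0],0.04],[[0,0,0],[-0.0226,-0.0097,0],0.04],[[0,0,0],[-0.0226,-0.0097,0],0.04],[[0,0,0],[-0.0226,-0.0097,0],0.04],[[0,0,0],[-0.0226,-0.0097,0],0.04]]' 
python3 -m pendant '[[[0,0,0],[-0.0226,-0.0097,0],0.04],[[0,0,0],[-0.0226,-0.0097,0],0.04],[[0,0,0],[-0.0226,-0.0097,0],0.04],[[0,0,0],[-0.0226,-0.0097,0],0.04],[[0,0,0],[-0.0226,-0.0097,0],0.04]]' >/dev/null
python3 -m pendant '[[[0,0,0],[-0.0226,-0.0097,0],0.04],[[0,0,0],[-0.0226,-0.0097,0],0.04],[[0,0,0],[-0.0226,-0.0097,0],0.04],[[0,0,0],[-0.0226,-0.0097,0],0.04],[[0,0,0],[-0.0226,-0.0097,0],0.04]]' >/dev/null
python3 -m pendant '[[[0,0,0],[-0.0226,-0.0097,0],0.04],[[0,0,0],[-0.017,-0.0073,0],0.04],[[0,0,0],[-0.0113,-0.0048,0],0.04],[[0,0,0],[-0.0056,-0.0024,0],0.04],[[0,0,0],[0,0,0],0.04]]' >/dev/null
python3 -m pendant '[[[0,0,0],[0,0,0],0.04],[[0,0,0],[0,0,0],0.04]]'
python3 w.py .439 -.3378 .1055
python3 - <<'E'
from h import *
snap('wrist','w11');snap('top','t11')
E
```

```text
time: 27.48
tool_pos: [0.5311, -0.0488, 0.3192]
tcp_rot: [-2.113, -2.32, 0.004]
contact_force: [-0.1, 0.7, -0.7]
finger_gap: 0.549
grip_force: 25.0
time: 28.9
tool_pos: [0.4395, -0.3386, 0.3211]
tcp_rot: [-2.113, -2.323, -0.001]
contact_force: [-0.0, 0.1, -1.6]
finger_gap: 0.549
grip_force: 25.0
t 28.9 pos [ 0.4395 -0.3386  0.3211] shift [ 0.0006 -0.0004  0.2156] turn to lane [-0.0002 -0.0011 -0.0031] F [-0.   0.1 -1.6] grip 25.0 gap 48.2
```

View pics/w11.png

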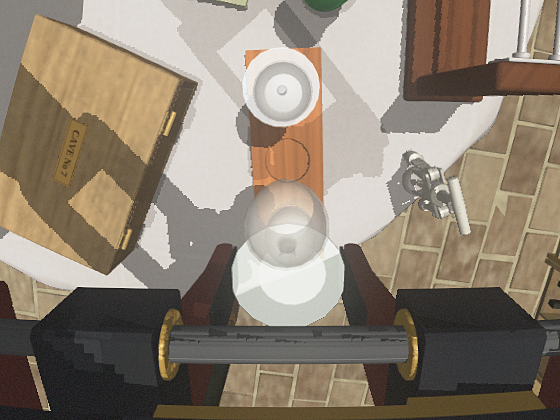

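Run:
```python
from h import *
im,d,p=load('w11')
c=im[130:195,255:325]; hsv=cv2.cvtColor(c,cv2.COLOR_RGB2HSV); g=hsv[:,:,2].astype(int); 
bh=cv2.morphologyEx(hsv[:,:,2],cv2.MORPH_BLACKHAT,np.ones((7,7)))
m=(bh>22); ys,xs=np.nonzero(m); pts=np.array([onz(p,x+255,y+130,.016)[:2] for x,y in zip(xs,ys)])
# robust circle fit r=.028
from scipy.optimize import least_squares
r=least_squares(lambda s:np.hypot(pts[:,0]-s[0],pts[:,1]-s[1])-.028,[.439,-.336],loss='soft_l1',f_scale=.001); print(len(pts),r.x,np.median(abs(r.fun)))
print(onz(p,288,160,.016))
```

```text
324 [ 0.43830344 -0.33514516] 0.0012135245482385124
[ 0.43960526 -0.33381516  0.016     ]
```

```bash
python3 -m pendant '[[[0,0,0],[0.0016,-0.0004,0.01],0.04],[[0,0,0],[0,0,0.02],0.04],[[0,0,0],[0,0,0.03],0.04],[[0,0,0],[0,0,0.03],0.04],[[0,0,0],[0,0,0.03],0.04]]' >/dev/null
python3 -m pendant '[[[0,0,0],[0,0,0.03],0.04],[[0,0,0],[0,0,0.02],0.04],[[0,0,0],[0,0,0.01],0.04],[[0,0,0],[0,0,0.005],0.04],[[0,0,0],[0,0,0],0.04]]'
python3 -m pendant '[[[0,0,0],[0,0,0],0.04]]' >/dev/null
python3 w.py .439 -.337 .1055
```

```text
time: 29.83
tool_pos: [0.4388, -0.3375, 0.1357]
tcp_rot: [-2.113, -2.323, -0.0]
contact_force: [1.2, -0.4, -0.3]
finger_gap: 0.552
grip_force: 25.0
t 29.92 pos [ 0.4396 -0.3384  0.1373] shift [ 0.0015 -0.0005  0.0318] turn to lane [ 0.0009  0.0011 -0.0034] F [ 0.9 -0.  -0.6] grip 25.0 gap 48.1
```

```bash
python3 -m pendant '[[[0,0,0],[0.0012,-0.0004,0.006],0.04],[[0,0,0],[0,0,0.007],0.04],[[0,0,0],[0,0,0.005],0.04],[[0,0,0],[0,0,0.003],0.04],[[0,0,0],[0,0,0],0.04]]'|grep -E "pos|cont"
python3 -m pendant '[[[0,0,0],[0,0,0.003],0.04],[[0,0,0],[0,0,0.002],0.04],[[0,0,0],[0,0,0],0.04],[[0,0,0],[0,0,0],0.04]]'|grep -E "pos|cont"
python3 -m pendant '[[[0,0,0],[0,0,0.0015],0.04],[[0,0,0],[0,0,0],0.04],[[0,0,0],[0,0,0],0.04]]'|grep -E "pos|cont"
```

```text
tool_pos: [0.438, -0.3365, 0.1147]
contact_force: [-0.6, -0.1, -0.9]
tool_pos: [0.4384, -0.3369, 0.1104]
contact_force: [-0.4, 0.1, -0.6]
tool_pos: [0.4384, -0.3369, 0.1089]
contact_force: [0.6, 0.6, -1.4]
```

```bash
python3 -m pendant '[[[0,0,0],[0,0,0.001],0.04],[[0,0,0],[0,0,0.0005],0.04],[[0,0,0],[0,0,0],0.04]]'|grep -E "pos|cont"
python3 -m pendant '[[[0,0,0],[0,0,0.001],0.04],[[0,0,0],[0,0,0],0.04],[[0,0,0],[0,0,0],0.04]]'|grep -E "pos|cont"
python3 -m pendant '[[[0,0,0],[0,0,0.001],0.04],[[0,0,0],[0,0,0],0.04],[[0,0,0],[0,0,0],0.04]]'|grep -E "pos|cont"
```

```text
tool_pos: [0.4383, -0.3368, 0.1073]
contact_force: [0.4, 0.1, -1.6]
tool_pos: [0.4384, -0.3368, 0.1064]
contact_force: [1.2, 0.3, -1.6]
tool_pos: [0.4384, -0.3369, 0.1054]
contact_force: [0.2, 0.7, -1.0]
```

```bash
python3 -m pendant '[[[0,0,0],[0,0,0.001],0.04],[[0,0,0],[0,0,0],0.04],[[0,0,0],[0,0,0],0.04]]'|grep -E "pos|cont"
python3 -m pendant '[[[0,0,0],[0,0,0.0007],0.04],[[0,0,0],[0,0,0],0.04],[[0,0,0],[0,0,0],0.04]]'|grep -E "pos|cont"
```

```text
tool_pos: [0.4386, -0.3374, 0.1053]
contact_force: [-2.8, -0.4, 4.9]
tool_pos: [0.4387, -0.3377, 0.1052]
contact_force: [-2.0, 1.1, 10.7]
```

```bash
python3 -m pendant '[[[0,0,0],[0,0,-0.0014],0.045],[[0,0,0],[0,0,0],0.05],[[0,0,0],[0,0,0],0.06],[[0,0,0],[0,0,0],0.07],[[0,0,0],[0,0,0],0.08]]' >/dev/null
python3 -m pendant '[[[0,0,0],[0,0,0],0.08],[[0,0,0],[0,0,-0.005],0.08],[[0,0,0],[0,0,-0.015],0.08],[[0,0,0],[0,0,-0.03],0.08],[[0,0,0],[0,0,-0.04],0.0878]]' >/dev/null
python3 -m pendant '[[[0,0,0],[0,0,-0.04],0.0878],[[0,0,0],[0,0,-0.04],0.0878],[[0,0,0],[0,0,-0.03],0.0878],[[0,0,0],[0,0,0],0.0878],[[0,0,0],[0,0,0],0.0878]]'
python3 - <<'E'
from h import *
im,d,p=snap('wrist','w12')
for z0,z1,n in((.114,.13,'port'),(.158,.172,'l')):
    A=[]
    for v in range(20,325,1):
        for u in range(225,350):
            q=bydepth(p,u,v,d[v,u])
            if z0<q[2]<z1: A.append(q)
    A=np.array(A);print(n,len(A),np.median(A,0),A.min(0),A.max(0))
E
python3 w.py .4432 .1630 .30
```

```text
time: 33.42
tool_pos: [0.4393, -0.3377, 0.3075]
tcp_rot: [2.111, 2.32, -0.0]
contact_force: [-0.2, 0.2, -1.3]
finger_gap: 0.997
grip_force: 0.0
port 2096 [ 0.43694546 -0.33534833  0.12152191] [ 0.41234684 -0.36071567  0.11746014] [ 0.46171553 -0.31112979  0.12391942]
l 8691 [ 0.4355235  -0.26932689  0.16452011] [ 0.39414179 -0.45059002  0.16083145] [ 0.48234755 -0.22067342  0.16710378]
t 33.47 pos [ 0.4384 -0.3368  0.3054] shift [0.4972 0.0518 0.0052] turn to lane [ 0.0005  0.0006 -0.0037] F [ 0.2 -0.5 -0. ] grip 0.0 gap 87.8
```

View pics/w12.png

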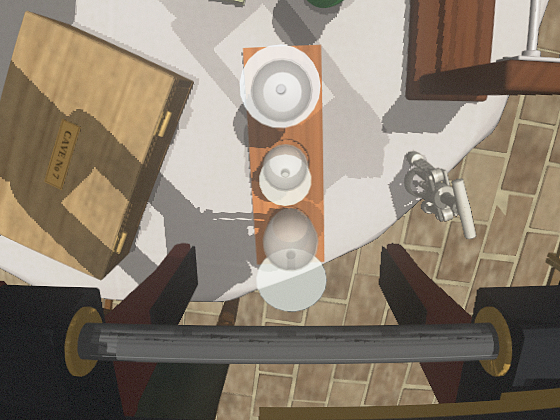

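```bash
python3 -m pendant '[[[0,0,0],[0.0166,0.0017,0],0.0878],[[0,0,0],[0.0332,0.00345,0],0.0878],[[0,0,0],[0.0332,0.00345,0],0.0878],[[0,0,0],[0.0332,0.00345,0],0.0878],[[0,0,0],[0.0332,0.00345,0],0.0878]]' >/dev/null
python3 -m pendant '[[[0,0,0],[0.0332,0.00345,0],0.0878],[[0,0,0],[0.0332,0.00345,0],0.0878],[[0,0,0],[0.0332,0.00345,0],0.0878],[[0,0,0],[0.0332,0.00345,0],0.0878],[[0,0,0],[0.0332,0.00345,0],0.0878]]' >/dev/null
python3 -m pendant '[[[0,0,0],[0.0332,0.00345,0],0.0878],[[0,0,0],[0.0332,0.00345,0],0.0878],[[0,0,0],[0.0332,0.00345,0],0.0878],[[0,0,0],[0.0332,0.00345,0],0.0878],[[0,0,0],[0.0332,0.00345,0],0.0878]]' >/dev/null
python3 -m pendant '[[[0,0,0],[0.0166,0.0017,0],0.0878],[[0,0,0],[0,0,0],0.0878],[[0,0,0],[0,0,0],0.0878],[[0,0,0],[0,0,0],0.0878]]' >/dev/null
python3 w.py .4434 .1630 .1565
python3 -m pendant '[[[0,0,0],[0,0,0.01],0.0878],[[0,0,0],[0,0,0.03],0.0878],[[0,0,0],[0,0,0.03],0.0878],[[0,0,0],[0,0,0.02],0.0878],[[0,0,0],[0,0,0.01],0.0878]]' >/dev/null
python3 -m pendant '[[[0,0,0],[0,0,0],0.0878],[[0,0,0],[0,0,0],0.0878]]' >/dev/null
python3 w.py .4434 .1630 .1565
```

```text
t 35.05 pos [0.4419 0.1632 0.304 ] shift [-0.0002  0.0019  0.1475] turn to lane [-0.0028  0.0007 -0.0033] F [ 0.1 -0.1 -1.1] grip 0.0 gap 87.7
t 35.63 pos [0.4431 0.1631 0.2051] shift [-0.0001  0.0004  0.0486] turn to lane [-0.0009  0.0001 -0.0049] F [-0.2  0.3  0.1] grip 0.0 gap 87.9
```

```bash
python3 -m pendant '[[[0,0,0],[0,0,0.012],0.0878],[[0,0,0],[0,0,0.016],0.0878],[[0,0,0],[0,0,0.012],0.0878],[[0,0,0],[0,0,0.006],0.0878],[[0,0,0],[0,0,0.003],0.0878]]' >/dev/null
python3 -m pendant '[[[0,0,0],[0,0,0],0.075],[[0,0,0],[0,0,0],0.065],[[0,0,0],[0,0,0],0.05],[[0,0,0],[0,0,0],0.045],[[0,0,0],[0,0,0],0.045]]' 25 
python3 -m pendant '[[[0,0,0],[0,0,0],0.045],[[0,0,0],[0,0,0],0.045],[[0,0,0],[0,0,0],0.045],[[0,0,0],[0,0,0],0.045]]' 
python3 -m pendant '[[[0,0,0],[0,0,-0.005],0.045],[[0,0,0],[0,0,-0.012],0.045],[[0,0,0],[0,0,-0.016],0.045],[[0,0,0],[0,0,-0.01],0.045],[[0,0,0],[0,0,-0.006],0.045]]' 
python3 -m pendant '[[[0,0,0],[0,0,0],0.045],[[0,0,0],[0,0,0],0.045]]' >/dev/null
python3 w.py .5895 .1242 .205
python3 - <<'E'
from h import *
im,d,p=snap('wrist','w13')
A=[]
for v in range(190,322,1):
    for u in range(225,350,1):
        q=bydepth(p,u,v,d[v,u])
        if .205<q[2]<.235: A.append(q)
A=np.array(A);print(len(A),np.median(A,0),A.min(0),A.max(0),np.linalg.lstsq(np.c_[A[:,:2]-A[:,:2].mean(0),np.ones(len(A))],A[:,2],rcond=None)[0])
E
```

```text
time: 36.47
tool_pos: [0.4435, 0.1639, 0.1567]
tcp_rot: [2.114, 2.323, 0.001]
contact_force: [-0.1, -0.1, -0.2]
finger_gap: 0.659
grip_force: 1.5
time: 36.8
tool_pos: [0.4437, 0.1639, 0.1566]
tcp_rot: [2.114, 2.323, 0.002]
contact_force: [0.4, 0.3, 5.2]
finger_gap: 0.641
grip_force: 25.0
time: 37.22
tool_pos: [0.4435, 0.1638, 0.2063]
tcp_rot: [2.114, 2.323, 0.001]
contact_force: [-0.0, 0.7, -1.5]
finger_gap: 0.641
grip_force: 25.0
t 37.38 pos [0.443  0.1637 0.2051] shift [-5.310e-02  1.421e-01  1.000e-04] turn to lane [ 0.0001 -0.0001 -0.0038] F [-0.3 -0.6 -0.2] grip 25.0 gap 56.2
11887 [0.44264176 0.16844792 0.21793476] [0.41352065 0.14013348 0.20544783] [0.47269183 0.19502979 0.22016877] [ 0.00297901 -0.00190876  0.21790621]
```

```bash
python3 -m pendant '[[[0,0,0],[-0.0013,0.0036,0],0.045],[[0,0,0],[-0.0026,0.0071,0],0.045],[[0,0,0],[-0.004,0.0106,0],0.045],[[0,0,0],[-0.0053,0.0142,0],0.045],[[0,0,0],[-0.0053,0.0142,0],0.045]]' >/dev/null
python3 -m pendant '[[[0,0,0],[-0.0053,0.0142,0],0.045],[[0,0,0],[-0.0053,0.0142,0],0.045],[[0,0,0],[-0.0053,0.0142,0],0.045],[[0,0,0],[-0.0053,0.0142,0],0.045],[[0,0,0],[-0.0053,0.0142,0],0.045]]' >/dev/null
python3 -m pendant '[[[0,0,0],[-0.004,0.0106,0],0.045],[[0,0,0],[-0.0026,0.0071,0],0.045],[[0,0,0],[-0.0013,0.0036,0],0.045],[[0,0,0],[0,0,0],0.045],[[0,0,0],[0,0,0],0.045]]'
python3 w.py .6097 -.0853 .205
```

```text
time: 38.68
tool_pos: [0.589, 0.1245, 0.2049]
tcp_rot: [-2.114, -2.323, 0.001]
contact_force: [-0.8, 0.1, -1.2]
finger_gap: 0.641
grip_force: 25.0
t 38.68 pos [0.589  0.1245 0.2049] shift [-2.108e-01  9.000e-04 -1.000e-04] turn to lane [-0.0009 -0.0002 -0.0038] F [-0.8  0.1 -1.2] grip 25.0 gap 56.2
```

```bash
python3 -m pendant '[[[0,0,0],[-0.003,0.0009,0],0.045],[[0,0,0],[-0.006,0,0],0.045],[[0,0,0],[-0.009,0,0],0.045],[[0,0,0],[-0.012,0,0],0.045],[[0,0,0],[-0.012,0,0],0.045]]' 
python3 -m pendant '[[[0,0,0],[-0.012,0,0],0.045],[[0,0,0],[-0.012,0,0],0.045],[[0,0,0],[-0.012,0,0],0.045],[[0,0,0],[-0.015,0,0],0.045],[[0,0,0],[-0.015,0,0],0.045]]'
```

```text
time: 39.1
tool_pos: [0.5942, 0.0814, 0.2053]
tcp_rot: [2.114, 2.324, -0.0]
contact_force: [0.1, -0.0, -1.3]
finger_gap: 0.641
grip_force: 25.0
time: 39.52
tool_pos: [0.6006, 0.0154, 0.2052]
tcp_rot: [-2.115, -2.323, 0.0]
contact_force: [-0.3, -0.1, -0.5]
finger_gap: 0.641
grip_force: 25.0
```

```bash
python3 w.py .6097 -.0853 .205
```

```text
t 39.52 pos [0.6006 0.0154 0.2052] shift [-0.1011 -0.0004  0.0002] turn to lane [-0.     -0.     -0.0038] F [-0.3 -0.1 -0.5] grip 25.0 gap 56.2
```

```bash
python3 -m pendant '[[[0,0,0],[-0.015,0,0],0.045],[[0,0,0],[-0.015,0,0],0.045],[[0,0,0],[-0.015,0,0],0.045],[[0,0,0],[-0.015,0,0],0.045],[[0,0,0],[-0.015,0,0],0.045]]' 
python3 -m pendant '[[[0,0,0],[-0.012,0,0],0.045],[[0,0,0],[-0.009,0,0],0.045],[[0,0,0],[-0.005,0,0],0.045],[[0,0,0],[-0.0015,0,0],0.045],[[0,0,0],[0,0,0],0.045]]'
python3 w.py .6097 -.0853 .1905
python3 -m pendant '[[[0,0,0],[0,0,0.004],0.045],[[0,0,0],[0,0,0.004],0.045],[[0,0,0],[0,0,0.003],0.045],[[0,0,0],[0,0,0],0.045],[[0,0,0],[0,0,0],0.045]]'
python3 w.py .6097 -.0853 .1905
```

```text
time: 39.93
tool_pos: [0.6076, -0.0593, 0.2052]
tcp_rot: [-2.115, -2.323, -0.0]
contact_force: [0.4, -0.7, -1.2]
finger_gap: 0.642
grip_force: 25.0
time: 40.35
tool_pos: [0.6101, -0.0852, 0.2051]
tcp_rot: [-2.115, -2.323, -0.0]
contact_force: [-0.1, 0.6, -0.5]
finger_gap: 0.641
grip_force: 25.0
t 40.35 pos [ 0.6101 -0.0852  0.2051] shift [-0.0001 -0.0004  0.0146] turn to lane [-0.0001 -0.0004 -0.0041] F [-0.1  0.6 -0.5] grip 25.0 gap 56.2
time: 40.77
tool_pos: [0.6098, -0.0846, 0.1937]
tcp_rot: [-2.113, -2.323, 0.001]
contact_force: [0.2, 0.6, -1.4]
finger_gap: 0.634
grip_force: 25.0
t 40.77 pos [ 0.6098 -0.0846  0.1937] shift [-0.0007 -0.0001  0.0032] turn to lane [-0.0009 -0.0004 -0.0032] F [ 0.2  0.6 -1.4] grip 25.0 gap 55.7
```

```bash
python3 -m pendant '[[[0,0,0],[0,0,0.001],0.045],[[0,0,0],[0,0,0.001],0.045],[[0,0,0],[0,0,0],0.045]]'|grep -E "pos|cont"
python3 -m pendant '[[[0,0,0],[0,0,0.001],0.045],[[0,0,0],[0,0,0],0.045],[[0,0,0],[0,0,0],0.045]]'|grep -E "pos|cont"
python3 -m pendant '[[[0,0,0],[0,0,0.001],0.045],[[0,0,0],[0,0,0],0.045],[[0,0,0],[0,0,0],0.045]]'|grep -E "pos|cont"
```

```text
tool_pos: [0.6101, -0.085, 0.192]
contact_force: [0.4, 0.3, -0.9]
tool_pos: [0.6101, -0.0851, 0.1911]
contact_force: [0.9, -0.2, -1.8]
tool_pos: [0.6103, -0.0851, 0.1903]
contact_force: [-0.4, 1.0, 0.7]
```

```bash
python3 -m pendant '[[[0,0,0],[0,0,0.0003],0.052],[[0,0,0],[0,0,0],0.055],[[0,0,0],[0,0,0],0.06],[[0,0,0],[0,0,0],0.07],[[0,0,0],[0,0,0],0.08]]' >/dev/null
python3 -m pendant '[[[0,0,0],[0,0,0],0.0878],[[0,0,0],[0,0,-0.005],0.0878],[[0,0,0],[0,0,-0.02],0.0878],[[0,0,0],[0,0,-0.03],0.0878],[[0,0,0],[0,0,-0.03],0.0878]]' >/dev/null
python3 -m pendant '[[[0,0,0],[0,0,-0.02],0.0878],[[0,0,0],[0,0,-0.01],0.0878],[[0,0,0],[0,0,0],0.0878],[[0,0,0],[0,0,0],0.0878]]'
python3 - <<'E'
from h import *
im,d,p=snap('wrist','w14')
A=[]
for v in range(190,322,1):
    for u in range(225,350,1):
        q=bydepth(p,u,v,d[v,u])
        if .201<q[2]<.235: A.append(q)
A=np.array(A);print(len(A),np.median(A,0),A.min(0),A.max(0),np.linalg.lstsq(np.c_[A[:,:2]-A[:,:2].mean(0),np.ones(len(A))],A[:,2],rcond=None)[0])
E
python3 w.py .4384 .2738 .30
```

```text
time: 42.68
tool_pos: [0.61, -0.085, 0.3046]
tcp_rot: [2.115, 2.323, 0.0]
contact_force: [0.5, -0.0, -0.7]
finger_gap: 0.995
grip_force: 0.0
3386 [ 0.61093688 -0.08825877  0.20338843] [ 0.58149386 -0.11159561  0.20107323] [ 0.63872967 -0.06939739  0.20572031] [0.0139656  0.00275388 0.20340413]
t 42.73 pos [ 0.6094 -0.0849  0.3035] shift [ 0.3732 -0.1365  0.0041] turn to lane [-0.0019 -0.0008 -0.0037] F [-0.4 -1.2 -0.5] grip 0.0 gap 87.8
```

View pics/w14.png

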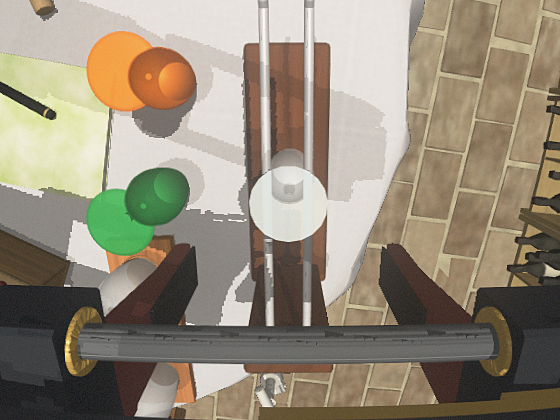

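```bash
python3 -m pendant '[[[0,0,0],[0.0155,-0.0057,0],0.0878],[[0,0,0],[0.0311,-0.0114,0],0.0878],[[0,0,0],[0.0311,-0.0114,0],0.0878],[[0,0,0],[0.0311,-0.0114,0],0.0878],[[0,0,0],[0.0311,-0.0114,0],0.0878]]' >/dev/null
python3 -m pendant '[[[0,0,0],[0.0311,-0.0114,0],0.0878],[[0,0,0],[0.0311,-0.0114,0],0.0878],[[0,0,0],[0.0311,-0.0114,0],0.0878],[[0,0,0],[0.0311,-0.0114,0],0.0878],[[0,0,0],[0.0311,-0.0114,0],0.0878]]' >/dev/null
python3 -m pendant '[[[0,0,0],[0.0311,-0.0114,0],0.0878],[[0,0,0],[0.0311,-0.0114,0],0.0878],[[0,0,0],[0.0155,-0.0057,0],0.0878],[[0,0,0],[0,0,0],0.0878],[[0,0,0],[0,0,0],0.0878]]' >/dev/null
python3 -m pendant '[[[0,0,0],[0,0,0.015],0.0878],[[0,0,0],[0,0,0.03],0.0878],[[0,0,0],[0,0,0.03],0.0878],[[0,0,0],[0,0,0.02],0.0878],[[0,0,0],[0,0,0.01],0.0878]]' >/dev/null
python3 -m pendant '[[[0,0,0],[0,0,0],0.0878],[[0,0,0],[0,0,0],0.0878],[[0,0,0],[0,0,0],0.0878]]' >/dev/null
python3 w.py .4382 .2737 .1415
```

```text
t 44.65 pos [0.44   0.2736 0.2011] shift [ 0.0003 -0.0019  0.0596] turn to lane [ 0.0018 -0.0006 -0.0044] F [0.2 0.3 0.2] grip 0.0 gap 87.6
```

```bash
python3 -m pendant '[[[0,0,0],[0,-0.0016,0.015],0.0878],[[0,0,0],[0,0,0.02],0.0878],[[0,0,0],[0,0,0.015],0.0878],[[0,0,0],[0,0,0.007],0.0878],[[0,0,0],[0,0,0.002],0.0878]]' >/dev/null
python3 -m pendant '[[[0,0,0],[0,0,0],0.08],[[0,0,0],[0,0,0],0.07],[[0,0,0],[0,0,0],0.06],[[0,0,0],[0,0,0],0.05],[[0,0,0],[0,0,0],0.05]]' 25 
python3 -m pendant '[[[0,0,0],[0,0,0],0.05],[[0,0,0],[0,0,0],0.05],[[0,0,0],[0,0,0],0.05],[[0,0,0],[0,0,0],0.05]]' 
python3 -m pendant '[[[0,0,0],[0,0,-0.005],0.05],[[0,0,0],[0,0,-0.012],0.05],[[0,0,0],[0,0,-0.016],0.05],[[0,0,0],[0,0,-0.015],0.05],[[0,0,0],[0,0,-0.01],0.05]]' 
python3 -m pendant '[[[0,0,0],[0,0,0],0.05],[[0,0,0],[0,0,0],0.05]]' >/dev/null
python3 w.py .5895 .1310 .200
python3 - <<'E'
from h import *
im,d,p=snap('wrist','w15')
A=[]
for v in range(190,322,1):
    for u in range(225,350,1):
        q=bydepth(p,u,v,d[v,u])
        if .205<q[2]<.235: A.append(q)
A=np.array(A);print(len(A),np.median(A,0),A.min(0),A.max(0),np.linalg.lstsq(np.c_[A[:,:2]-A[:,:2].mean(0),np.ones(len(A))],A[:,2],rcond=None)[0])
E
```

```text
time: 45.48
tool_pos: [0.438, 0.2737, 0.1417]
tcp_rot: [2.114, 2.323, 0.002]
contact_force: [1.5, 0.8, 1.9]
finger_gap: 0.674
grip_force: 25.0
time: 45.82
tool_pos: [0.4382, 0.2737, 0.1416]
tcp_rot: [2.114, 2.323, 0.003]
contact_force: [0.8, -0.2, 5.7]
finger_gap: 0.673
grip_force: 25.0
time: 46.23
tool_pos: [0.437, 0.2733, 0.1998]
tcp_rot: [-2.114, -2.323, 0.001]
contact_force: [-0.2, 0.3, -1.6]
finger_gap: 0.675
grip_force: 25.0
t 46.4 pos [0.4372 0.2734 0.1989] shift [-0.1561  0.1382 -0.0011] turn to lane [ 0.0003 -0.0003 -0.0037] F [-0.4 -1.  -1.5] grip 25.0 gap 58.6
13113 [0.43639778 0.28024223 0.2163722 ] [0.40959915 0.25216104 0.21377657] [0.4660778  0.30752454 0.21878878] [0.0033947  0.00529825 0.21635367]
```

```bash
python3 -m pendant '[[[0,0,0],[-0.003,0.0027,-0.001],0.05],[[0,0,0],[-0.006,0.0053,0],0.05],[[0,0,0],[-0.009,0.008,0],0.05],[[0,0,0],[-0.012,0.0106,0],0.05],[[0,0,0],[-0.012,0.0106,0],0.05]]' >/dev/null
python3 -m pendant '[[[0,0,0],[-0.012,0.0106,0],0.05],[[0,0,0],[-0.012,0.0106,0],0.05],[[0,0,0],[-0.012,0.0106,0],0.05],[[0,0,0],[-0.012,0.0106,0],0.05],[[0,0,0],[-0.012,0.0106,0],0.05]]' >/dev/null
python3 -m pendant '[[[0,0,0],[-0.012,0.0106,0],0.05],[[0,0,0],[-0.012,0.0106,0],0.05],[[0,0,0],[-0.012,0.0106,0],0.05],[[0,0,0],[-0.009,0.008,0],0.05],[[0,0,0],[-0.006,0.0053,0],0.05]]' >/dev/null
python3 -m pendant '[[[0,0,0],[-0.003,0.0027,0],0.05],[[0,0,0],[0,0,0],0.05],[[0,0,0],[0,0,0],0.05]]'
python3 w.py .6010 .0113 .200
```

```text
time: 47.95
tool_pos: [0.589, 0.1313, 0.1998]
tcp_rot: [-2.114, -2.323, 0.0]
contact_force: [0.3, -0.2, -1.3]
finger_gap: 0.668
grip_force: 25.0
t 47.95 pos [0.589  0.1313 0.1998] shift [-0.1206  0.0007 -0.0003] turn to lane [-0.0006 -0.0005 -0.0038] F [ 0.3 -0.2 -1.3] grip 25.0 gap 58.6
```

```bash
python3 -m pendant '[[[0,0,0],[-0.003,0.0007,0],0.05],[[0,0,0],[-0.006,0,0],0.05],[[0,0,0],[-0.009,0,0],0.05],[[0,0,0],[-0.012,0,0],0.05],[[0,0,0],[-0.012,0,0],0.05]]' 
python3 -m pendant '[[[0,0,0],[-0.012,0,0],0.05],[[0,0,0],[-0.012,0,0],0.05],[[0,0,0],[-0.012,0,0],0.05],[[0,0,0],[-0.012,0,0],0.05],[[0,0,0],[-0.012,0,0],0.05]]' 
python3 -m pendant '[[[0,0,0],[-0.009,0,0],0.05],[[0,0,0],[-0.006,0,0],0.05],[[0,0,0],[-0.0036,0,0],0.05],[[0,0,0],[0,0,0],0.05],[[0,0,0],[0,0,0],0.05]]' 
python3 -m pendant '[[[0,0,0],[0,0,0.004],0.05],[[0,0,0],[0,0,0.004],0.05],[[0,0,0],[0,0,0.002],0.05],[[0,0,0],[0,0,0],0.05],[[0,0,0],[0,0,0],0.05]]' 
python3 w.py .6010 .0113 .1865
```

```text
time: 48.37
tool_pos: [0.5939, 0.0882, 0.2]
tcp_rot: [2.114, 2.324, -0.0]
contact_force: [-0.2, -0.6, -0.7]
finger_gap: 0.672
grip_force: 25.0
time: 48.78
tool_pos: [0.5997, 0.0281, 0.1999]
tcp_rot: [-2.115, -2.323, -0.0]
contact_force: [-0.7, 0.5, -0.9]
finger_gap: 0.669
grip_force: 25.0
time: 49.2
tool_pos: [0.6013, 0.0112, 0.1998]
tcp_rot: [-2.115, -2.323, -0.0]
contact_force: [0.4, 0.4, -0.8]
finger_gap: 0.67
grip_force: 25.0
time: 49.62
tool_pos: [0.6011, 0.0114, 0.1895]
tcp_rot: [-2.114, -2.323, 0.001]
contact_force: [0.6, 0.9, -1.4]
finger_gap: 0.671
grip_force: 25.0
t 49.62 pos [0.6011 0.0114 0.1895] shift [-0.0001 -0.0001  0.003 ] turn to lane [-0.0008 -0.0003 -0.0033] F [ 0.6  0.9 -1.4] grip 25.0 gap 58.9
```

```bash
python3 -m pendant '[[[0,0,0],[0,0,0.001],0.05],[[0,0,0],[0,0,0.001],0.05],[[0,0,0],[0,0,0],0.05]]'|grep -E "pos|cont"
python3 -m pendant '[[[0,0,0],[0,0,0.0007],0.05],[[0,0,0],[0,0,0],0.05],[[0,0,0],[0,0,0],0.05]]'|grep -E "pos|cont"
python3 -m pendant '[[[0,0,0],[0,0,0.0007],0.05],[[0,0,0],[0,0,0],0.05],[[0,0,0],[0,0,0],0.05]]'|grep -E "pos|cont"
```

```text
tool_pos: [0.6013, 0.0111, 0.1877]
contact_force: [0.3, 0.4, -1.0]
tool_pos: [0.6014, 0.011, 0.1872]
contact_force: [0.2, 0.1, -1.8]
tool_pos: [0.6015, 0.011, 0.1868]
contact_force: [-1.5, 0.5, 1.8]
```

Contact. I'll release, retreat upward and away, then check.

```bash
python3 -m pendant '[[[0,0,0],[0,0,0],0.055],[[0,0,0],[0,0,0],0.06],[[0,0,0],[0,0,0],0.065],[[0,0,0],[0,0,0],0.07],[[0,0,0],[0,0,0],0.08]]' >/dev/null
python3 -m pendant '[[[0,0,0],[0,0,0],0.0878],[[0,0,0],[0,0,-0.005],0.0878],[[0,0,0],[0,0,-0.02],0.0878],[[0,0,0],[0,0,-0.03],0.0878],[[0,0,0],[0,0,-0.04],0.0878]]' >/dev/null
python3 -m pendant '[[[0,0,0],[0,0,-0.03],0.0878],[[0,0,0],[0,0,-0.01],0.0878],[[0,0,0],[0.03,-0.02,0],0.0878],[[0,0,0],[0.03,-0.02,0],0.0878],[[0,0,0],[0.03,-0.02,0],0.0878]]' >/dev/null
python3 -m pendant '[[[0,0,0],[0.03,-0.02,0],0.0878],[[0,0,0],[0.03,-0.02,0],0.0878],[[0,0,0],[0.03,-0.02,0],0.0878],[[0,0,0],[0.03,-0.02,0],0.0878],[[0,0,0],[0.03,-0.02,0],0.0878]]' >/dev/null
python3 -m pendant '[[[0,0,0],[0.03,-0.02,0],0.0878],[[0,0,0],[0,0,0],0.0878],[[0,0,0],[0,0,0],0.0878]]'
python3 - <<'E'
from h import *
im,d,p=snap('top','t16')
cv2.imwrite('pics/c16.png',cv2.resize(im[150:330,140:410,::-1],None,fx=2.95,fy=2.95,interpolation=cv2.INTER_CUBIC))
E
```

```text
time: 52.28
tool_pos: [0.3955, 0.2639, 0.3213]
tcp_rot: [-2.11, -2.327, 0.001]
contact_force: [0.0, -0.4, -0.4]
finger_gap: 1.001
grip_force: 0.0
```

View pics/c16.png

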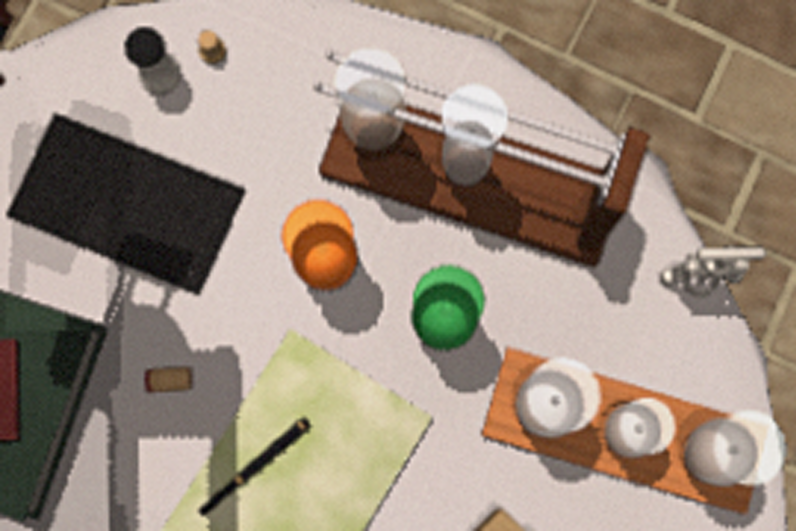

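The tasting glass is at (370,80) and the flute at (474,115), both hanging where they hung before. The port glass stands in the middle recess at (638,428), and the other two board glasses and the look-alikes haven't moved.

```bash
python3 -c "
from workcell import arm
print(arm.close_job())"
```

```text
the job is handed in; nothing more can be done
None
```

The job is handed in: the port glass stands rim-down in the middle recess of the board, the tasting glass and flute hang back in their old places and order, and nothing was dropped (about 52 s of the 144 s allowed).

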